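# Tidy the studio desk

### The arm

A 6-joint arm with a two-finger parallel gripper is mounted at the origin on the work surface. World frame = base frame: x ahead of the robot, y to its left, z up, the work surface at z = 0. Lengths are in m, angles in rad, forces in N, time in s.
With the tool pointing down it reaches from about 0.35 to 1 m from the base axis. Payload 7.1 kg.
Tool frame: the origin (TCP) lies on the centre line of the jaws, within the pads' length; the fingertips stand 22 mm ahead of it and the grasp point (between the pads) lies 3 mm ahead of it (nose_length is the distance from the TCP to the fingertips, in m); z points along the fingers, y is the direction in which the jaws open and shut (so a half turn about z gives the same grasp; the last joint's range is limited). The gripper opens to 85 mm and grips with 20 to 120 N. Pads are 22 mm wide; open, the fingers measure 114 mm over their backs; the gripper's body (76 mm by 85 mm) begins 54 mm behind the grasp point. The pads swing forward as they close: fully open they stand 13 mm farther back than shut.
Start: joints at [-1.216, 0.423, 1.63, -0, 1.089, -0.019], TCP at [0.228, -0.582, 0.253] pointing down, gripper open.
Joint ranges: [-3, 3], [-0.9, 2.11], [0.09, 2.58], [-1.31, 4.45], [0.11, 2.69], [-2.54, 2.54]. Speed limits (rad/s): [2.39, 2.39, 3.01, 3.14, 3.14, 3.14].

### API

Orientations are given as a unit quaternion [x, y, z, w].
In Python, from station import get_state, get_image, get_calibration, close_job, nose_length gives the robot as it stands. The module is installed in compiled form; this text tells all that it offers.
- The arm moves only by the tool arm_command, never from a script. Its argument "rows" is a list of rows, each an object of numbers: "gripper": the finger opening in mm, from 0 to 85.4; "tx", "ty", "tz": the shift along the tool's x, y, z in mm; "ax", "ay", "az": the turn, a rotation vector about the tool's x, y, z in degrees. In form: [{"gripper": .., "tx": .., "ty": .., "tz": .., "ax": .., "ay": .., "az": ..}, ...]. A call has 1 to 20 rows; each row shifts and turns the pose as measured when the row begins, along the tool's axes as they then stand; what a row does not reach is not made up. A row lasts 1/10 s, in which the tool goes at most 50 mm and 8.59 degrees, less where a joint would pass 70% of its speed; a pose out of reach is approached as far as the arm can. A call with a gripper value outside its range is refused whole. The fingers move at their own pace and stop on an object; "grip_force" is the grip in N (left out, the last holds). Time passes only in rows, so rows that do not move let the fingers close. It gives the time, the measured TCP pose, the force and the opening at its end, in the units of the state.
- get_state(): the state, without advancing time (a new reading comes with each control period).
- get_image(name): name is "scene" or "top"; returns the picture (400x640x3 uint8, red, green, blue); there is no depth.
- get_calibration(name): a dict with "mtx" (3x3 intrinsics, pixels), "T" (4x4, takes a point from camera to world coordinates). Camera axes: x right, y up, looking along -z (the intrinsics and any distortion apply to the point x, -y, -z); pixel columns grow to the right and rows downward; lengths in m; the calibration is good to about 2 mm. A picture is of the moment at which its call begins. get_calibration takes no time and is no camera call.
- close_job(): hands the job in, once; it reports no verdict.
The state is a dict: "t": time; "joints": joint angles; "dq": joint speeds; "joint_torque": joint torques, N m; "eef_pos": TCP position; "ee_rot": TCP orientation; "ft_force": force on the tool from outside, world axes, zero at the start; "moment": the same for the moment, N m; "opening": finger opening in m.
Only numpy, scipy, OpenCV 4.12 (cv2) and the standard library are available. Lean on these libraries where they do the work, as an engineer would, in place of code of your own. Each camera call takes 0.05 s, during which the arm holds its last target. There are 200 camera calls.

### The job

Tidy the studio desk: stand each ink bottle in the round holder whose ring has the colour of its cap, slip the roll of tape over the steel post so that it lies flat on the black base, and lay the red crayon box the right way up, lengthwise, flat on the floor of the white tray. The bottles are glass, so keep them upright and set them down rather than letting them drop, and leave the thread spool and the paint tub where they are.

Things in the scene. Friction and masses are not known exactly. Their poses are not given: they have to be found in the camera images.
- blue_ink: loose ink bottle: upright amber glass cylinder 36 mm in diameter and 48 mm high with a paper label, above it a narrowing shoulder to 56 mm, then a blue screw cap 25 mm in diameter, 74 mm high in all; about 90 g. Origin: centre of its underside, z up along the bottle
- yellow_ink: loose ink bottle: upright amber glass cylinder 36 mm in diameter and 48 mm high with a paper label, above it a narrowing shoulder to 56 mm, then a yellow screw cap 25 mm in diameter, 74 mm high in all; about 90 g. Origin: centre of its underside, z up along the bottle
- tape_roll: loose roll of off-white paper tape lying flat: ring 60 mm outside diameter, 40 mm hole, 25 mm high, about 60 g. Origin: centre of its underside, on the axis of the hole, z up
- crayon_box: loose closed red box with a thin white band round it, 64 mm long (x) by 34 mm wide (y) by 34 mm high, about 80 g; its two ends are alike. Origin: centre of its underside, z up
- blue_stand: fixed round holder for the blue-capped bottle: a blue ring 74 mm in diameter and 14 mm high around a round recess 56 mm in diameter with a cork-brown floor 5 mm above the desk (9 mm deep). Origin: centre of its underside, on the desk, z up
- yellow_stand: fixed round holder for the yellow-capped bottle: a yellow ring 74 mm in diameter and 14 mm high around a round recess 56 mm in diameter with a cork-brown floor 5 mm above the desk (9 mm deep). Origin: centre of its underside, on the desk, z up
- tape_post: fixed tape holder: round black base 80 mm in diameter and 10 mm high with an upright steel post 16 mm in diameter in its middle, its tapered top 48 mm above the desk. Origin: centre of the underside of the base, on the desk, z up along the post
- box_tray: fixed shallow plain white tray, outside 92 mm (x) by 62 mm (y), walls 4 mm thick and 12 mm high, inside 84 by 54 mm, its floor 4 mm above the desk. Origin: centre of its underside, on the desk; the long side lies along x, z up
- thread_spool: loose bystander, to be left alone: upright spool of golden thread with dark wooden foot and top, 44 mm in diameter, 76 mm high. Origin: centre of its underside
- paint_tub: loose bystander, to be left alone: open white tub with green paint inside, 64 mm in diameter, 40 mm high. Origin: centre of its underside
Mind the look-alikes: they are no part of the job. There is more than one size of the box_tray; the one meant has the size given above.

How it is judged:
By the outcome, as a careful person would: the job done as asked, in the order asked, and still so for the second after the job is handed in, with the robot touching nothing.
It also fails if it takes over 120 s, if anything falls off the work surface, if the arm or the gripper's body presses on something with over 40 N, if the wrist force passes 120 N, or if a joint passes its speed limit or range.

## Working session

There is one attempt and no reset: what is moved stays moved. The work goes in short steps, Python scripts to look and compute and a tool call to move; the robot and the scene stay as the last step left them, time stands still between calls to the robot, and variables do not carry over. Pictures are saved under pics/ and viewed, about 12 in all and at most 16, crops included, and the job is handed in when it is done.

Besides the shell and the picture viewer there is one more tool, called after "Emit:" as name([rows], argument=value, ...), one row to a line, values as JSON. arm_command: Moves the arm, as the interface text tells. Its arguments: {"type":"object","properties":{"rows":{"type":"array"},"grip_force":{"type":"number"}},"required":["rows"]}

```bash
mkdir -p pics; python3 - <<'E'
from station import *
import cv2
s=get_state();print({k:s[k] for k in('t','eef_pos','ee_rot','opening')},nose_length)
for n in('scene','top'):
    c=get_calibration(n);print(n,c)
    cv2.imwrite(f'pics/{n}0.png',get_image(n)[:,:,::-1])
E
```

```text
{'t': 0.0, 'eef_pos': array([ 0.2280616 , -0.58132276,  0.25252306]), 'ee_rot': array([ 9.82580670e-01,  1.85834882e-01, -1.31870198e-04, -7.77983283e-04]), 'opening': 0.08544412558906556} 0.022
scene {'mtx': array([[444.58663792,   0.        , 320.07161613],
       [  0.        , 444.58663792, 197.83916781],
       [  0.        ,   0.        ,   1.        ]]), 'T': array([[-0.66075597, -0.59959779,  0.45153521,  0.99269798],
       [ 0.75035559, -0.54303046,  0.37694087,  0.48482415],
       [ 0.01918446,  0.58787789,  0.80872216,  0.96920744],
       [ 0.        ,  0.        ,  0.        ,  1.        ]])}
top {'mtx': array([[361.44532596,   0.        , 313.84980495],
       [  0.        , 361.44532596, 206.34482512],
       [  0.        ,   0.        ,   1.        ]]), 'T': array([[-0.00223671,  0.98567397, -0.16864706,  0.3189191 ],
       [-0.99998655, -0.00141555,  0.00498918,  0.06544175],
       [ 0.00467897,  0.16865595,  0.98566388,  1.00376758],
       [ 0.        ,  0.        ,  0.        ,  1.        ]])}
```

View pics/scene0.png

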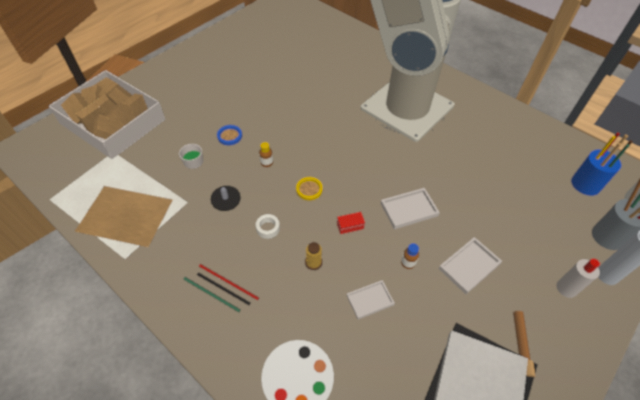

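View pics/top0.png

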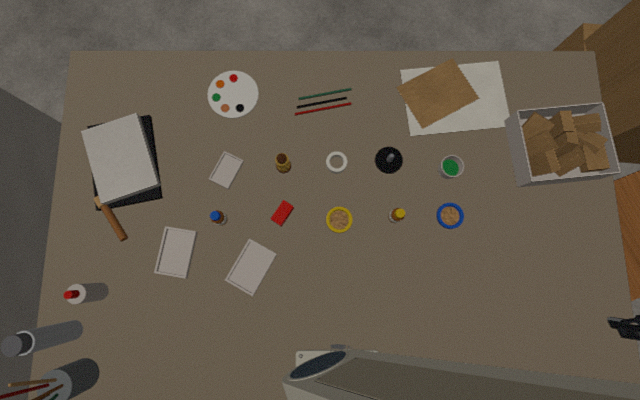

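The top view shows the yellow bottle at (398,214) and the blue one at (217,217), with tape at (336,161) and the post at (389,160). The box is at (282,213). The rings are yellow (339,219) and blue (450,215), and the three trays are at (226,169), (176,251) and (250,266). Next I'll measure them.

```bash
cat >h.py <<'E'
import numpy as np,cv2
from station import *
def ray(n,u,v):
    c=get_calibration(n);K=c['mtx'];T=c['T']
    return T[:3,3],T[:3,:3]@np.array([(u-K[0,2])/K[0,0],-(v-K[1,2])/K[1,1],-1])
def p2w(n,u,v,z):
    o,d=ray(n,u,v);return (o+d*(z-o[2])/d[2])[:2]
def w2p(n,P):
    c=get_calibration(n);K=c['mtx'];T=c['T']
    q=(np.atleast_2d(P)-T[:3,3])@T[:3,:3];return np.c_[K[0,0]*q[:,0]/-q[:,2]+K[0,2],-K[1,1]*q[:,1]/-q[:,2]+K[1,2]]
def ortho(n,z,cx,cy,wx,wy,res,img=None):
    """rectified view of plane z: rows = -x, cols = -y ; res m/px"""
    img=get_image(n) if img is None else img
    xs=cx+wx/2-np.arange(int(wx/res))*res; ys=cy+wy/2-np.arange(int(wy/res))*res
    X,Y=np.meshgrid(xs,ys,indexing='ij')
    p=w2p(n,np.c_[X.ravel(),Y.ravel(),np.full(X.size,z)]).astype(np.float32).reshape(*X.shape,2)
    return cv2.remap(img,p[...,0],p[...,1],cv2.INTER_CUBIC)
E
python3 - <<'E'
from h import *
pts={'ycap':((398,213),(265,147),.074),'bcap':((216,216),(412,249),.074),'tape':((336.5,161),(267.5,225),.025),'post':((389,160),(225.5,198),.010),
'box':((282,212.5),(350.5,222),.03),'yst':((339,219.5),(309.5,187.5),.014),'bst':((450,215.5),(230,134.5),.014),'tS':((226,169),(371,299),.01),'tA':((176,251),(471,265),.01),'tB':((250.5,266),(410,208),.01),'spool':((283,160),(314,250),.06),'tub':((452,167),(191,153),.035)}
for k,(a,b,z) in pts.items(): print(k,p2w('top',*a,z).round(3),p2w('scene',*b,z).round(3))
a=get_image('top');b=get_image('scene')
cv2.imwrite('pics/a.png',cv2.resize(a[130:305,140:315],None,fx=4,fy=4,interpolation=2)[:600,:,::-1])
cv2.imwrite('pics/b.png',cv2.resize(b[120:320,180:440],None,fx=3,fy=3,interpolation=2)[:,:,::-1])
E
```

```text
ycap [ 0.46  -0.158] [ 0.465 -0.155]
bcap [0.453 0.315] [0.46  0.321]
tape [ 0.615 -0.003] [0.617 0.003]
post [ 0.623 -0.154] [ 0.626 -0.148]
box [0.469 0.147] [0.473 0.154]
yst [ 0.451 -0.009] [ 0.453 -0.004]
bst [ 0.462 -0.317] [ 0.464 -0.31 ]
tS [0.597 0.309] [0.594 0.314]
tA [0.366 0.437] [0.363 0.442]
tB [0.325 0.232] [0.323 0.235]
spool [0.608 0.144] [0.607 0.15 ]
tub [ 0.595 -0.323] [ 0.597 -0.319]
```

View pics/a.png

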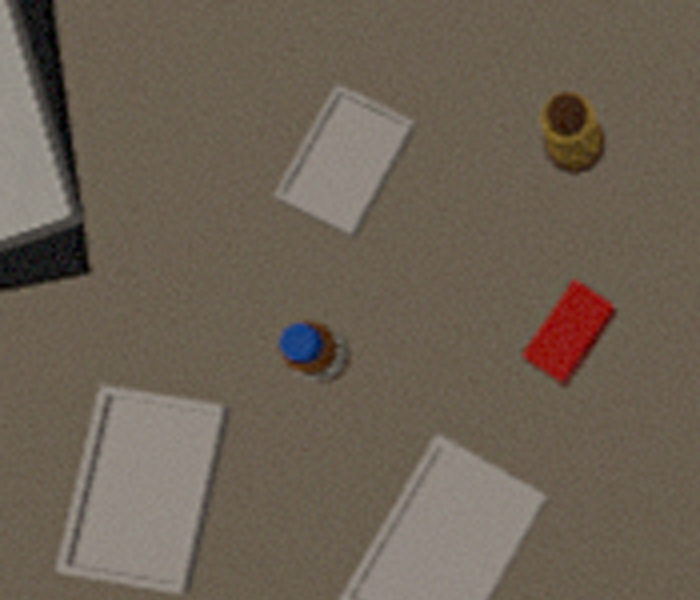

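View pics/b.png

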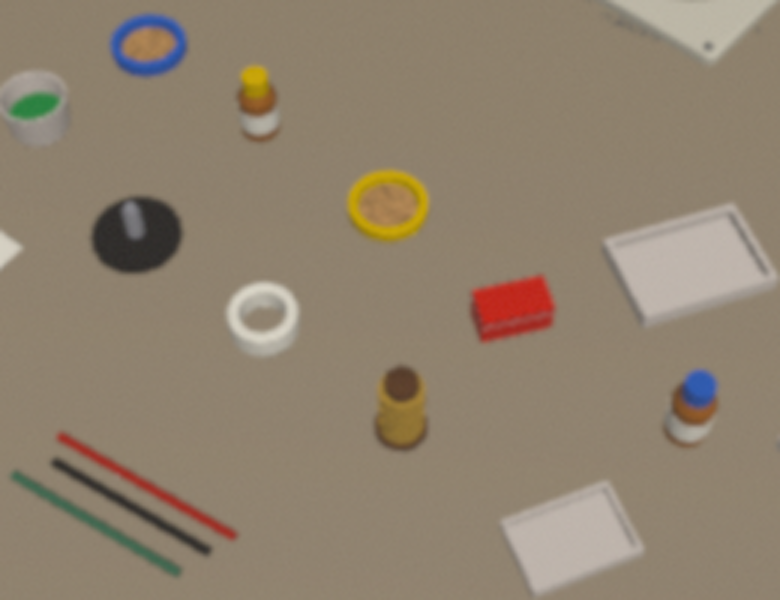

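The crops settle two things. The small tray's long side spans about 32 px, or roughly 90 mm, so it's the intended one. The box band runs horizontally round the sides, so the box is already upright. Next come finer centroids by colour.

```bash
cat >m.py <<'E'
from h import *
R=.0005
def seg(n,img,z,c,w,f,what):
    o=ortho(n,z,c[0],c[1],w,w,R,img)
    hsv=cv2.cvtColor(o,cv2.COLOR_RGB2HSV).astype(int)
    m=f(hsv[...,0],hsv[...,1],hsv[...,2]).astype(np.uint8)
    m=cv2.morphologyEx(m,cv2.MORPH_OPEN,np.ones((5,5)))
    cs,_=cv2.findContours(m,cv2.RETR_EXTERNAL,cv2.CHAIN_APPROX_NONE)
    if not cs: print(n,what,'none');return
    k=max(cs,key=cv2.contourArea); r=cv2.minAreaRect(cv2.convexHull(k))
    (a,b)=r[0]; x=c[0]+w/2-b*R; y=c[1]+w/2-a*R
    bx=cv2.boxPoints(r); e=[bx[1]-bx[0],bx[2]-bx[1]]; e=max(e,key=np.linalg.norm)
    yaw=np.degrees(np.arctan2(-e[0],-e[1]))%180
    print(f'{what:6s}{n:6s} x {x*1e3:.1f} y {y*1e3:.1f} size {r[1][0]*R*1e3:.1f} {r[1][1]*R*1e3:.1f} longyaw {yaw:.1f}')
    return x,y
yel=lambda h,s,v:(h>20)&(h<35)&(s>170)
blu=lambda h,s,v:(h>105)&(h<130)&(s>150)
red=lambda h,s,v:((h<6)|(h>174))&(s>180)
wht=lambda h,s,v:(s<45)&(v>120)
blk=lambda h,s,v:(v<60)
ITEMS={'ycap':(.074,(.462,-.156),.09,yel),'bcap':(.074,(.456,.318),.09,blu),'yst':(.014,(.452,-.006),.11,yel),'bst':(.014,(.463,-.314),.11,blu),
'tape':(.025,(.616,0),.11,wht),'base':(.010,(.624,-.151),.12,blk),'box':(.034,(.47,.15),.11,red),'tray':(.012,(.596,.311),.15,wht)}
def run(names,cams=('top','scene')):
    im={n:get_image(n) for n in cams}
    for k in names:
        for n in cams: seg(n,im[n],*ITEMS[k],k)
E
python3 -c "
from m import *
run(ITEMS)
im={n:get_image(n) for n in('top','scene')}
o=[cv2.resize(ortho(n,z,*c,.13,.13,R,im[n]),(260,260)) for n in im for z,c in((.012,(.596,.311)),(.034,(.47,.15)),(.010,(.624,-.151)))]
cv2.imwrite('pics/c.png',np.vstack([np.hstack(o[:3]),np.hstack(o[3:])])[:,:,::-1])"
```

```text
ycap  top    x 459.9 y -162.1 size 24.8 27.3 longyaw 116.6
ycap  scene  x 465.9 y -156.1 size 38.1 23.0 longyaw 50.4
bcap  top    x 454.6 y 318.0 size 25.5 22.6 longyaw 63.4
bcap  scene  x 458.8 y 322.5 size 25.5 21.0 longyaw 0.0
yst   top    x 452.2 y -8.5 size 72.5 71.0 longyaw 0.0
yst   scene  x 454.9 y -4.6 size 78.8 70.7 longyaw 45.0
bst   top    x 462.8 y -316.3 size 70.5 73.5 longyaw 90.0
bst   scene  x 465.9 y -311.9 size 75.6 67.4 longyaw 56.3
tape  top    x 615.6 y -2.6 size 60.1 59.8 longyaw 45.0
tape  scene  x 618.3 y 4.0 size 76.3 62.8 longyaw 59.7
base  top    x 624.0 y -152.5 size 79.0 79.0 longyaw 90.0
base  scene  x 626.6 y -148.6 size 74.6 72.5 longyaw 60.4
box   top    x 468.1 y 147.4 size 36.1 63.1 longyaw 145.8
box   scene  x 471.1 y 151.0 size 34.3 62.5 longyaw 146.5
tray  top    x 596.5 y 310.5 size 63.1 93.0 longyaw 153.4
tray  scene  x 595.6 y 312.3 size 69.1 97.3 longyaw 153.4
```

View pics/c.png

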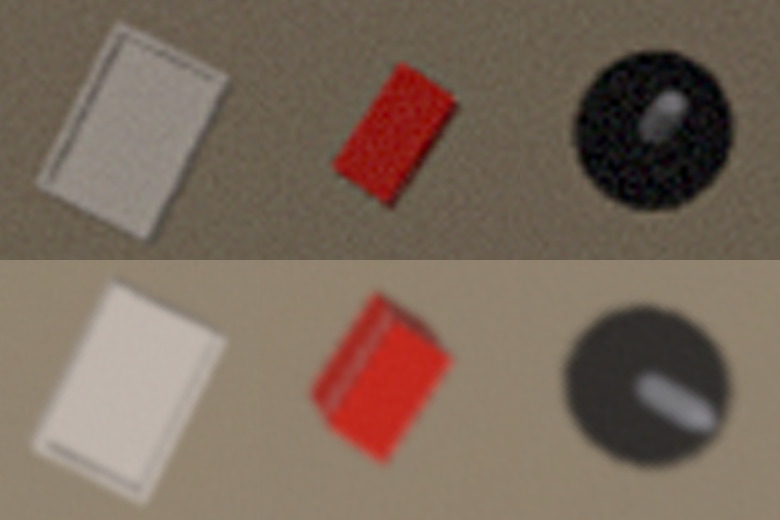

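```bash
cat >go.py <<'E'
import sys,numpy as np
from station import get_state
from scipy.spatial.transform import Rotation as Ro
def go(x,y,z,yaw=None):
    s=get_state();r=Ro.from_quat(s['ee_rot']);M=r.as_matrix()
    d=M.T@(np.array([x,y,z])/1e3-s['eef_pos'])*1e3
    y0=np.degrees(np.arctan2(M[1,0],M[0,0]))
    tgt=Ro.from_euler('z',y0 if yaw is None else yaw,degrees=True)*Ro.from_euler('x',180,degrees=True)
    a=np.degrees((r.inv()*tgt).as_rotvec())
    print('t%.2f'%s['t'],'pos',(s['eef_pos']*1e3).round(1),'yaw %.1f'%y0,'| t',d.round(1),'a',a.round(2),'F',s['ft_force'].round(1),'open %.1f'%(s['opening']*1e3))
if __name__=='__main__': go(*map(float,sys.argv[1:]))
E
python3 go.py 462 -159 180 21.4
```

```text
t0.40 pos [ 228.2 -581.8  253.2] yaw 21.4 | t [ 372.  -308.2   73.3] a [-0.01 -0.    0.02] F [0.4 0.1 0. ] open 85.7
```

Emit:
arm_command([
  {"tx": 31, "ty": -26, "tz": 6},
  {"tx": 31, "ty": -26, "tz": 6},
  {"tx": 31, "ty": -26, "tz": 6},
  {"tx": 31, "ty": -26, "tz": 6},
  {"tx": 31, "ty": -26, "tz": 6},
  {"tx": 31, "ty": -26, "tz": 6},
  {"tx": 31, "ty": -26, "tz": 6},
  {"tx": 31, "ty": -26, "tz": 6},
  {"tx": 31, "ty": -26, "tz": 6},
  {"tx": 31, "ty": -26, "tz": 6},
  {"tx": 31, "ty": -26, "tz": 6},
  {"tx": 31, "ty": -26, "tz": 6},
  {"tx": 0},
  {"tx": 0},
], grip_force=30)

```text
validation failed for argument at $.ro...
```

```bash
python3 go.py 462 -159 110 21.4; python3 go.py 462 -159 32 21.4
```

```text
t0.40 pos [ 228.2 -581.8  253.2] yaw 21.4 | t [ 372.  -308.2  143.3] a [-0.01 -0.    0.02] F [0.4 0.1 0. ] open 85.7
t0.40 pos [ 228.2 -581.8  253.2] yaw 21.4 | t [ 372.  -308.1  221.3] a [-0.01 -0.    0.02] F [0.4 0.1 0. ] open 85.7
```

Emit:
arm_command([
  {"gripper": 85, "tx": 31, "ty": -26, "tz": 6, "ax": 0, "ay": 0, "az": 0},
  {"gripper": 85, "tx": 31, "ty": -26, "tz": 6, "ax": 0, "ay": 0, "az": 0},
  {"gripper": 85, "tx": 31, "ty": -26, "tz": 6, "ax": 0, "ay": 0, "az": 0},
  {"gripper": 85, "tx": 31, "ty": -26, "tz": 6, "ax": 0, "ay": 0, "az": 0},
  {"gripper": 85, "tx": 31, "ty": -26, "tz": 6, "ax": 0, "ay": 0, "az": 0},
  {"gripper": 85, "tx": 31, "ty": -26, "tz": 6, "ax": 0, "ay": 0, "az": 0},
  {"gripper": 85, "tx": 31, "ty": -26, "tz": 6, "ax": 0, "ay": 0, "az": 0},
  {"gripper": 85, "tx": 31, "ty": -26, "tz": 6, "ax": 0, "ay": 0, "az": 0},
  {"gripper": 85, "tx": 31, "ty": -26, "tz": 6, "ax": 0, "ay": 0, "az": 0},
  {"gripper": 85, "tx": 31, "ty": -26, "tz": 6, "ax": 0, "ay": 0, "az": 0},
  {"gripper": 85, "tx": 31, "ty": -26, "tz": 6, "ax": 0, "ay": 0, "az": 0},
  {"gripper": 85, "tx": 31, "ty": -26, "tz": 6, "ax": 0, "ay": 0, "az": 0},
  {"gripper": 85, "tx": 0, "ty": 0, "tz": 0, "ax": 0, "ay": 0, "az": 0},
], grip_force=30)

```text
t: 1.7
eef_pos: [0.4706, -0.1436, 0.1796]
ee_rot: [0.983, 0.183, 0.003, 0.004]
ft_force: [0.2, -0.8, 0.6]
opening: 0.085
```

```bash
python3 go.py 462 -159 110 21.4
```

```text
t1.70 pos [ 470.6 -143.6  179.6] yaw 21.1 | t [-13.8  10.5  69.7] a [ 0.55 -0.2  -0.28] F [ 0.2 -0.8  0.6] open 85.0
```

Emit:
arm_command([
  {"gripper": 85, "tx": -14, "ty": 10.5, "tz": 30, "ax": 0.5, "ay": -0.2, "az": 0},
  {"gripper": 85, "tx": 0, "ty": 0, "tz": 40, "ax": 0, "ay": 0, "az": 0},
  {"gripper": 85, "tx": 0, "ty": 0, "tz": 0, "ax": 0, "ay": 0, "az": 0},
])

```text
t: 2.0
eef_pos: [0.4638, -0.1587, 0.1096]
ee_rot: [0.983, 0.186, 0.002, 0.002]
ft_force: [-0.4, 0.1, 1.5]
opening: 0.0849
```

```bash
python3 go.py 462 -159 32 21.4; python3 - <<'E'
from h import *
a=get_image('top');b=get_image('scene')
s=get_state();p=s['eef_pos'].copy();print(w2p('top',p),w2p('scene',p))
f=lambda i,u,v:cv2.resize(i[v-40:v+40,u-40:u+40],(400,400),interpolation=2)
cv2.imwrite('pics/d.png',np.hstack([f(a,398,205),f(b,262,145)])[:,:,::-1])
E
```

```text
t2.00 pos [ 463.8 -158.7  109.6] yaw 21.4 | t [-2.1 -0.7 77.6] a [ 0.24 -0.2   0.02] F [-0.4  0.1  1.5] open 84.9
[[402.0429133  208.19981097]] [[262.4039445  136.32309671]]
```

View pics/d.png

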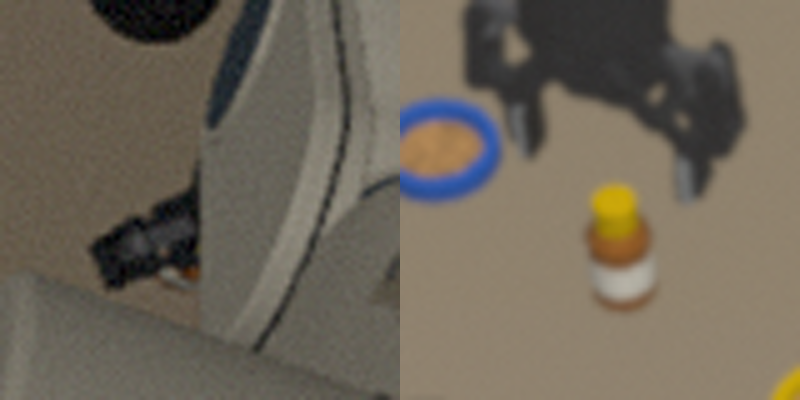

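```bash
python3 - <<'E'
from h import *
for z in(.09,.095,.1,.105):print(z,p2w('scene',263.6,140.5,z)*1e3)
print(p2w('scene',265,145,.074)*1e3,p2w('scene',265.3,143.2,.074)*1e3)
E
```

```text
0.09 [ 460.7097632 -163.5606608]
0.095 [ 463.73514831 -159.87333526]
0.1 [ 466.76053341 -156.18600971]
0.105 [ 469.78591851 -152.49868416]
[ 460.14950727 -160.62222565] [ 454.94296626 -164.76322291]
```

Emit:
arm_command([
  {"gripper": 85, "tx": -2, "ty": -0.7, "tz": 20, "ax": 0.2, "ay": -0.2, "az": 0},
  {"gripper": 85, "tx": 0, "ty": 0, "tz": 20, "ax": 0, "ay": 0, "az": 0},
  {"gripper": 85, "tx": 0, "ty": 0, "tz": 20, "ax": 0, "ay": 0, "az": 0},
  {"gripper": 85, "tx": 0, "ty": 0, "tz": 17, "ax": 0, "ay": 0, "az": 0},
  {"gripper": 60, "tx": 0, "ty": 0, "tz": 0, "ax": 0, "ay": 0, "az": 0},
  {"gripper": 45, "tx": 0, "ty": 0, "tz": 0, "ax": 0, "ay": 0, "az": 0},
  {"gripper": 45, "tx": 0, "ty": 0, "tz": 0, "ax": 0, "ay": 0, "az": 0},
  {"gripper": 45, "tx": 0, "ty": 0, "tz": 0, "ax": 0, "ay": 0, "az": 0},
])

```text
t: 2.9
eef_pos: [0.4752, -0.166, 0.0499]
ee_rot: [0.983, 0.184, 0.013, 0.008]
ft_force: [-0.6, 0.4, -0.3]
opening: 0.0453
```

```bash
python3 go.py 462 -159 32 21.4; python3 - <<'E'
from h import *
b=get_image('scene')
f=lambda i,u,v:cv2.resize(i[v-40:v+40,u-40:u+40],(480,480),interpolation=2)
cv2.imwrite('pics/e.png',f(b,262,145)[:,:,::-1])
E
```

```text
t2.90 pos [ 475.2 -166.    49.9] yaw 21.3 | t [-10.2 -11.7  17.4] a [ 1.23 -1.31 -0.15] F [-0.6  0.4 -0.3] open 45.3
```

View pics/e.png

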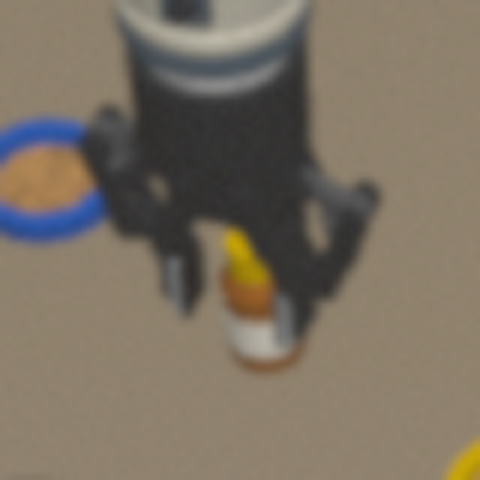

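```bash
python3 -c "
from station import *
s=get_state();print(s['joints'].round(3),s['dq'].round(3))"
```

```text
[-3.590e-01  5.800e-01  2.015e+00 -2.000e-03  5.150e-01  8.420e-01] [ 0.002  0.011  0.004 -0.    -0.008  0.   ]
```

Emit:
arm_command([
  {"gripper": 85, "tx": 0, "ty": 0, "tz": 0, "ax": 0, "ay": 0, "az": 0},
])

```text
t: 3.05
eef_pos: [0.4757, -0.1661, 0.0506]
ee_rot: [0.983, 0.184, 0.014, 0.009]
ft_force: [-0.1, -0.6, 1.2]
opening: 0.0585
```

```bash
python3 go.py 462 -159 50 21.4
```

```text
t3.05 pos [ 475.7 -166.1   50.6] yaw 21.3 | t [-10.2 -11.6   0.1] a [ 1.28 -1.37 -0.15] F [-0.1 -0.6  1.2] open 58.5
```

Emit:
arm_command([
  {"gripper": 85, "tx": 0, "ty": 0, "tz": 0, "ax": 0, "ay": 0, "az": 0},
])

```text
t: 3.15
eef_pos: [0.4759, -0.1662, 0.051]
ee_rot: [0.983, 0.184, 0.014, 0.009]
ft_force: [0.4, -0.3, -0.7]
opening: 0.0723
```

```bash
python3 go.py 462 -159 50 21.4
```

```text
t3.15 pos [ 475.9 -166.2   51. ] yaw 21.3 | t [-10.4 -11.7   0.4] a [ 1.31 -1.4  -0.15] F [ 0.4 -0.3 -0.7] open 72.3
```

Emit:
arm_command([
  {"gripper": 85, "tx": -5, "ty": -6, "tz": 0, "ax": 0.7, "ay": -0.7, "az": 0},
  {"gripper": 85, "tx": -5, "ty": -6, "tz": 0, "ax": 0.7, "ay": -0.7, "az": 0},
  {"gripper": 85, "tx": 0, "ty": 0, "tz": 0, "ax": 0, "ay": 0, "az": 0},
])

```text
t: 3.45
eef_pos: [0.4608, -0.1578, 0.0506]
ee_rot: [0.983, 0.184, -0.002, -0.002]
ft_force: [0.3, -0.3, -0.2]
opening: 0.0853
```

```bash
python3 go.py 462 -159 32 21.4
```

```text
t3.45 pos [ 460.8 -157.8   50.6] yaw 21.3 | t [ 0.8  1.6 18.6] a [-0.23  0.15 -0.14] F [ 0.3 -0.3 -0.2] open 85.3
```

Emit:
arm_command([
  {"gripper": 85, "tx": 0, "ty": 0, "tz": 10, "ax": 0, "ay": 0, "az": 0},
])

```text
t: 3.55
eef_pos: [0.4613, -0.158, 0.041]
ee_rot: [0.983, 0.185, -0.001, -0.001]
ft_force: [0.9, -0.6, 0.4]
opening: 0.0851
```

```bash
python3 go.py 462 -159 32 21.4
```

```text
t3.55 pos [ 461.3 -158.    41. ] yaw 21.3 | t [0.3 1.2 9. ] a [-0.16  0.07 -0.13] F [ 0.9 -0.6  0.4] open 85.1
```

Emit:
arm_command([
  {"gripper": 85, "tx": 0.3, "ty": 1, "tz": 9, "ax": 0, "ay": 0, "az": 0},
  {"gripper": 85, "tx": 0, "ty": 0, "tz": 0, "ax": 0, "ay": 0, "az": 0},
])

```text
t: 3.75
eef_pos: [0.4612, -0.1585, 0.0299]
ee_rot: [0.983, 0.185, -0.002, -0.002]
ft_force: [0.8, -0.0, -0.1]
opening: 0.0849
```

Emit:
arm_command([
  {"gripper": 30, "tx": 0, "ty": 0, "tz": 0, "ax": 0, "ay": 0, "az": 0},
  {"gripper": 30, "tx": 0, "ty": 0, "tz": 0, "ax": 0, "ay": 0, "az": 0},
  {"gripper": 30, "tx": 0, "ty": 0, "tz": 0, "ax": 0, "ay": 0, "az": 0},
  {"gripper": 30, "tx": 0, "ty": 0, "tz": 0, "ax": 0, "ay": 0, "az": 0},
  {"gripper": 30, "tx": 0, "ty": 0, "tz": 0, "ax": 0, "ay": 0, "az": 0},
  {"gripper": 30, "tx": 0, "ty": 0, "tz": 0, "ax": 0, "ay": 0, "az": 0},
], grip_force=30)

```text
t: 4.35
eef_pos: [0.4614, -0.1587, 0.0295]
ee_rot: [0.983, 0.185, -0.002, -0.002]
ft_force: [0.3, -0.3, -0.0]
opening: 0.0354
```

```bash
python3 go.py 462 -159 32 21.4
```

```text
t4.35 pos [ 461.4 -158.7   29.5] yaw 21.3 | t [ 0.5  0.5 -2.5] a [-0.25  0.17 -0.13] F [ 0.3 -0.3 -0. ] open 35.4
```

Emit:
arm_command([
  {"gripper": 30, "tx": 0, "ty": 0, "tz": -5, "ax": 0, "ay": 0, "az": 0},
  {"gripper": 30, "tx": 0, "ty": 0, "tz": -10, "ax": 0, "ay": 0, "az": 0},
  {"gripper": 30, "tx": 0, "ty": 0, "tz": -10, "ax": 0, "ay": 0, "az": 0},
  {"gripper": 30, "tx": 0, "ty": 0, "tz": -10, "ax": 0, "ay": 0, "az": 0},
])

```text
t: 4.75
eef_pos: [0.4606, -0.1584, 0.0662]
ee_rot: [0.983, 0.185, -0.003, -0.003]
ft_force: [0.6, -0.1, -0.9]
opening: 0.0351
```

```bash
python3 go.py 453.5 -6.5 62 21.4
```

```text
t4.75 pos [ 460.6 -158.4   66.2] yaw 21.3 | t [  48.5 -144.1    4.8] a [-0.35  0.28 -0.13] F [ 0.6 -0.1 -0.9] open 35.1
```

Emit:
arm_command([
  {"gripper": 30, "tx": 3, "ty": -8, "tz": 0, "ax": 0, "ay": 0, "az": 0},
  {"gripper": 30, "tx": 5, "ty": -15, "tz": 0, "ax": 0, "ay": 0, "az": 0},
  {"gripper": 30, "tx": 5, "ty": -15, "tz": 0, "ax": 0, "ay": 0, "az": 0},
  {"gripper": 30, "tx": 5, "ty": -15, "tz": 0, "ax": 0, "ay": 0, "az": 0},
  {"gripper": 30, "tx": 5, "ty": -15, "tz": 0, "ax": 0, "ay": 0, "az": 0},
  {"gripper": 30, "tx": 5, "ty": -15, "tz": 0, "ax": 0, "ay": 0, "az": 0},
  {"gripper": 30, "tx": 5, "ty": -15, "tz": 0, "ax": 0, "ay": 0, "az": 0},
  {"gripper": 30, "tx": 5, "ty": -15, "tz": 0, "ax": 0, "ay": 0, "az": 0},
  {"gripper": 30, "tx": 4, "ty": -12, "tz": 0, "ax": 0, "ay": 0, "az": 0},
  {"gripper": 30, "tx": 3, "ty": -10, "tz": 0, "ax": 0, "ay": 0, "az": 0},
  {"gripper": 30, "tx": 0, "ty": 0, "tz": 0, "ax": 0, "ay": 0, "az": 0},
])

```text
t: 5.85
eef_pos: [0.4542, -0.0073, 0.0712]
ee_rot: [0.983, 0.184, 0.001, -0.001]
ft_force: [0.0, -0.2, -0.7]
opening: 0.035
```

```bash
python3 go.py 453.5 -6.5 62 21.4
```

```text
t5.85 pos [454.2  -7.3  71.2] yaw 21.2 | t [-0.4 -1.   9.2] a [-0.1  -0.08 -0.19] F [ 0.  -0.2 -0.7] open 35.0
```

Very close. I'll take a look before lowering.

```bash
python3 - <<'E'
from h import *
a=get_image('top');b=get_image('scene')
f=lambda i,u,v:cv2.resize(i[v-35:v+35,u-35:u+35],(400,400),interpolation=2)
cv2.imwrite('pics/f.png',np.hstack([f(a,339,219),f(b,309,180)])[:,:,::-1])
E
```

```text
(no output)
```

View pics/f.png

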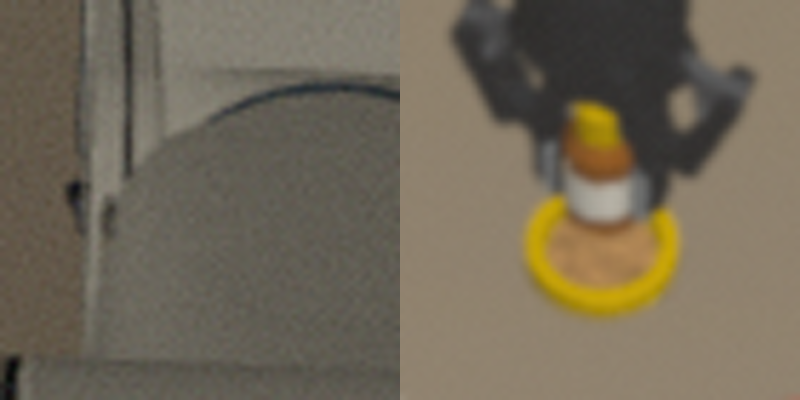

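Emit:
arm_command([
  {"gripper": 30, "tx": -0.4, "ty": -1, "tz": 10, "ax": 0, "ay": 0, "az": 0},
  {"gripper": 30, "tx": 0, "ty": 0, "tz": 10, "ax": 0, "ay": 0, "az": 0},
  {"gripper": 30, "tx": 0, "ty": 0, "tz": 8, "ax": 0, "ay": 0, "az": 0},
  {"gripper": 30, "tx": 0, "ty": 0, "tz": 2, "ax": 0, "ay": 0, "az": 0},
  {"gripper": 30, "tx": 0, "ty": 0, "tz": 0, "ax": 0, "ay": 0, "az": 0},
])

```text
t: 6.45
eef_pos: [0.4536, -0.0092, 0.0378]
ee_rot: [0.983, 0.182, 0.0, -0.001]
ft_force: [-0.9, 0.3, -1.7]
opening: 0.0352
```

```bash
python3 go.py 453.5 -6.5 34.5 21.4
```

```text
t6.45 pos [453.6  -9.2  37.8] yaw 21.0 | t [ 0.9 -2.5  3.3] a [-0.1  -0.04 -0.39] F [-0.9  0.3 -1.7] open 35.2
```

Emit:
arm_command([
  {"gripper": 30, "tx": 0.9, "ty": -2, "tz": 1, "ax": 0, "ay": 0, "az": 0},
  {"gripper": 30, "tx": 0, "ty": 0, "tz": 1, "ax": 0, "ay": 0, "az": 0},
  {"gripper": 30, "tx": 0, "ty": 0, "tz": 1, "ax": 0, "ay": 0, "az": 0},
])

```text
t: 6.75
eef_pos: [0.4539, -0.007, 0.0346]
ee_rot: [0.983, 0.182, 0.0, -0.001]
ft_force: [-0.7, -0.1, -1.4]
opening: 0.0351
```

```bash
python3 go.py 453.5 -6.5 34.5 21.4
```

```text
t6.75 pos [453.9  -7.   34.6] yaw 21.0 | t [-0.2 -0.6  0.1] a [-0.1  -0.04 -0.43] F [-0.7 -0.1 -1.4] open 35.1
```

Emit:
arm_command([
  {"gripper": 30, "tx": 0, "ty": 0, "tz": 0.7, "ax": 0, "ay": 0, "az": 0},
  {"gripper": 30, "tx": 0, "ty": 0, "tz": 0.5, "ax": 0, "ay": 0, "az": 0},
])

```text
t: 6.95
eef_pos: [0.454, -0.007, 0.0341]
ee_rot: [0.983, 0.182, 0.0, -0.001]
ft_force: [-2.2, -0.7, 11.0]
opening: 0.0351
```

```bash
python3 go.py 453.5 -6.5 34.5 21.4
```

```text
t6.95 pos [454.   -7.   34.1] yaw 21.0 | t [-0.3 -0.6 -0.4] a [-0.09 -0.06 -0.41] F [-2.2 -0.7 11. ] open 35.1
```

Emit:
arm_command([
  {"gripper": 45, "tx": 0, "ty": 0, "tz": 0, "ax": 0, "ay": 0, "az": 0},
  {"gripper": 60, "tx": 0, "ty": 0, "tz": 0, "ax": 0, "ay": 0, "az": 0},
  {"gripper": 70, "tx": 0, "ty": 0, "tz": 0, "ax": 0, "ay": 0, "az": 0},
  {"gripper": 70, "tx": 0, "ty": 0, "tz": -5, "ax": 0, "ay": 0, "az": 0},
  {"gripper": 70, "tx": 0, "ty": 0, "tz": -10, "ax": 0, "ay": 0, "az": 0},
  {"gripper": 80, "tx": 0, "ty": 0, "tz": -15, "ax": 0, "ay": 0, "az": 0},
  {"gripper": 85, "tx": 0, "ty": 0, "tz": -20, "ax": 0, "ay": 0, "az": 0},
  {"gripper": 85, "tx": 0, "ty": 0, "tz": -20, "ax": 0, "ay": 0, "az": 0},
  {"gripper": 85, "tx": 0, "ty": 0, "tz": -20, "ax": 0, "ay": 0, "az": 0},
])

```text
t: 7.85
eef_pos: [0.4526, -0.0069, 0.1283]
ee_rot: [0.983, 0.182, -0.001, -0.001]
ft_force: [0.1, 0.2, -0.3]
opening: 0.085
```

```bash
python3 go.py 456.5 320 140 21.4; python3 - <<'E'
from m import *
ITEMS['ycap']=(.079,(.4535,-.0065),.08,ITEMS['ycap'][3])
run(['ycap'],('scene',))
E
```

```text
t7.85 pos [452.6  -6.9 128.3] yaw 21.0 | t [ 120.8 -303.9  -11. ] a [-0.17  0.12 -0.4 ] F [ 0.1  0.2 -0.3] open 85.0
ycap  scene  x 457.2 y -0.8 size 36.8 23.3 longyaw 45.0
```

Emit:
arm_command([
  {"gripper": 85, "tx": 4, "ty": -10, "tz": -2, "ax": 0, "ay": 0, "az": 0},
  {"gripper": 85, "tx": 10, "ty": -25, "tz": -2, "ax": 0, "ay": 0, "az": 0},
  {"gripper": 85, "tx": 10, "ty": -25, "tz": -2, "ax": 0, "ay": 0, "az": 0},
  {"gripper": 85, "tx": 10, "ty": -25, "tz": -1, "ax": 0, "ay": 0, "az": 0},
  {"gripper": 85, "tx": 10, "ty": -25, "tz": -1, "ax": 0, "ay": 0, "az": 0},
  {"gripper": 85, "tx": 10, "ty": -25, "tz": -1, "ax": 0, "ay": 0, "az": 0},
  {"gripper": 85, "tx": 10, "ty": -25, "tz": 0, "ax": 0, "ay": 0, "az": 0},
  {"gripper": 85, "tx": 10, "ty": -25, "tz": 0, "ax": 0, "ay": 0, "az": 0},
  {"gripper": 85, "tx": 10, "ty": -25, "tz": 0, "ax": 0, "ay": 0, "az": 0},
  {"gripper": 85, "tx": 10, "ty": -25, "tz": 0, "ax": 0, "ay": 0, "az": 0},
  {"gripper": 85, "tx": 10, "ty": -25, "tz": 0, "ax": 0, "ay": 0, "az": 0},
  {"gripper": 85, "tx": 8, "ty": -20, "tz": 0, "ax": 0, "ay": 0, "az": 0},
  {"gripper": 85, "tx": 5, "ty": -12, "tz": 0, "ax": 0, "ay": 0, "az": 0},
  {"gripper": 85, "tx": 0, "ty": 0, "tz": 0, "ax": 0, "ay": 0, "az": 0},
])

```text
t: 9.3
eef_pos: [0.4532, 0.3268, 0.1401]
ee_rot: [0.983, 0.182, -0.001, -0.0]
ft_force: [0.5, -0.5, 0.9]
opening: 0.0848
```

```bash
python3 go.py 456.5 320 80 21.4; python3 - <<'E'
from m import *
run(['bcap','yst'])
a=get_image('top');b=get_image('scene')
f=lambda i,u,v:cv2.resize(i[v-35:v+35,u-35:u+35],(390,390),interpolation=2)
cv2.imwrite('pics/g.png',np.hstack([f(a,339,219),f(b,309,180)])[:,:,::-1])
E
```

```text
t9.30 pos [453.2 326.8 140.1] yaw 20.9 | t [ 0.8  7.6 60.1] a [-0.03  0.08 -0.46] F [ 0.5 -0.5  0.9] open 84.8
bcap  top    x 455.1 y 317.5 size 24.8 23.6 longyaw 71.6
bcap  scene  x 458.8 y 322.5 size 26.5 21.0 longyaw 0.0
yst   top    x 452.2 y -8.6 size 71.0 72.5 longyaw 173.7
yst   scene  x 457.6 y -2.7 size 72.3 71.3 longyaw 39.8
```

View pics/g.png

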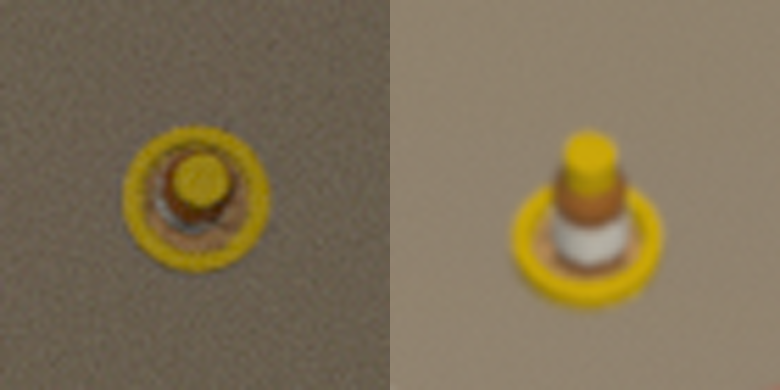

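The yellow bottle stands upright in its ring in both views. Now the blue one.

Emit:
arm_command([
  {"gripper": 85, "tx": 1, "ty": 7, "tz": 10, "ax": 0, "ay": 0, "az": 0},
  {"gripper": 85, "tx": 0, "ty": 0, "tz": 15, "ax": 0, "ay": 0, "az": 0},
  {"gripper": 85, "tx": 0, "ty": 0, "tz": 15, "ax": 0, "ay": 0, "az": 0},
  {"gripper": 85, "tx": 0, "ty": 0, "tz": 5, "ax": 0, "ay": 0, "az": 0},
])

```text
t: 9.9
eef_pos: [0.458, 0.3133, 0.0934]
ee_rot: [0.984, 0.178, -0.001, 0.0]
ft_force: [-0.3, -0.7, -0.7]
opening: 0.0851
```

```bash
python3 go.py 456.8 320 30 21
```

```text
t9.90 pos [458.  313.3  93.4] yaw 20.5 | t [ 1.3 -6.7 63.4] a [ 0.01  0.07 -0.46] F [-0.3 -0.7 -0.7] open 85.1
```

Emit:
arm_command([
  {"gripper": 85, "tx": 1, "ty": -5, "tz": 0, "ax": 0, "ay": 0, "az": 0},
  {"gripper": 85, "tx": 0, "ty": 0, "tz": 0, "ax": 0, "ay": 0, "az": 0},
])

```text
t: 10.1
eef_pos: [0.4571, 0.3168, 0.0924]
ee_rot: [0.984, 0.177, -0.002, 0.001]
ft_force: [-0.3, 0.3, -0.1]
opening: 0.085
```

```bash
python3 go.py 456.8 320 30 21
```

```text
t10.10 pos [457.1 316.8  92.4] yaw 20.4 | t [ 1.1 -3.1 62.4] a [ 0.05  0.21 -0.58] F [-0.3  0.3 -0.1] open 85.0
```

Emit:
arm_command([
  {"gripper": 85, "tx": 1, "ty": -3, "tz": 10, "ax": 0, "ay": 0, "az": 0},
  {"gripper": 85, "tx": 0, "ty": 0, "tz": 10, "ax": 0, "ay": 0, "az": 0},
  {"gripper": 85, "tx": 0, "ty": 0, "tz": 10, "ax": 0, "ay": 0, "az": 0},
])

```text
t: 10.4
eef_pos: [0.4584, 0.3212, 0.0627]
ee_rot: [0.984, 0.177, 0.001, -0.0]
ft_force: [-0.0, 0.1, 0.4]
opening: 0.0851
```

```bash
python3 go.py 456.8 320 30 21
```

```text
t10.40 pos [458.4 321.2  62.7] yaw 20.4 | t [-2.   0.6 32.7] a [-0.01 -0.06 -0.57] F [-0.   0.1  0.4] open 85.1
```

Emit:
arm_command([
  {"gripper": 85, "tx": -1.5, "ty": 0.5, "tz": 10, "ax": 0, "ay": 0, "az": 0},
  {"gripper": 85, "tx": 0, "ty": 0, "tz": 10, "ax": 0, "ay": 0, "az": 0},
  {"gripper": 85, "tx": 0, "ty": 0, "tz": 10, "ax": 0, "ay": 0, "az": 0},
  {"gripper": 85, "tx": 0, "ty": 0, "tz": 0, "ax": 0, "ay": 0, "az": 0},
])

```text
t: 10.8
eef_pos: [0.4557, 0.3195, 0.0277]
ee_rot: [0.984, 0.178, -0.001, 0.001]
ft_force: [-0.3, 1.4, -0.4]
opening: 0.0851
```

```bash
python3 go.py 456.8 320 30 21
```

```text
t10.80 pos [455.7 319.5  27.7] yaw 20.5 | t [ 1.2 -0.1 -2.3] a [ 0.03  0.14 -0.54] F [-0.3  1.4 -0.4] open 85.1
```

Emit:
arm_command([
  {"gripper": 30, "tx": 0.8, "ty": 0, "tz": -3, "ax": 0, "ay": 0, "az": 0},
  {"gripper": 30, "tx": 0, "ty": 0, "tz": 0, "ax": 0, "ay": 0, "az": 0},
  {"gripper": 30, "tx": 0, "ty": 0, "tz": 0, "ax": 0, "ay": 0, "az": 0},
  {"gripper": 30, "tx": 0, "ty": 0, "tz": 0, "ax": 0, "ay": 0, "az": 0},
  {"gripper": 30, "tx": 0, "ty": 0, "tz": 0, "ax": 0, "ay": 0, "az": 0},
  {"gripper": 30, "tx": 0, "ty": 0, "tz": 0, "ax": 0, "ay": 0, "az": 0},
])

```text
t: 11.4
eef_pos: [0.4573, 0.3201, 0.032]
ee_rot: [0.984, 0.178, -0.0, 0.0]
ft_force: [0.2, -0.2, -1.5]
opening: 0.0348
```

```bash
python3 go.py 456.8 320 30 21
```

```text
t11.40 pos [457.3 320.1  32. ] yaw 20.5 | t [-0.5 -0.1  2. ] a [ 0.02  0.04 -0.55] F [ 0.2 -0.2 -1.5] open 34.8
```

Emit:
arm_command([
  {"gripper": 30, "tx": 0, "ty": 0, "tz": -5, "ax": 0, "ay": 0, "az": 0},
  {"gripper": 30, "tx": 0, "ty": 0, "tz": -10, "ax": 0, "ay": 0, "az": 0},
  {"gripper": 30, "tx": 0, "ty": 0, "tz": -15, "ax": 0, "ay": 0, "az": 0},
  {"gripper": 30, "tx": 0, "ty": 0, "tz": -20, "ax": 0, "ay": 0, "az": 0},
  {"gripper": 30, "tx": 0, "ty": 0, "tz": -20, "ax": 0, "ay": 0, "az": 0},
  {"gripper": 30, "tx": 0, "ty": 0, "tz": -20, "ax": 0, "ay": 0, "az": 0},
  {"gripper": 30, "tx": 0, "ty": 0, "tz": -20, "ax": 0, "ay": 0, "az": 0},
  {"gripper": 30, "tx": 0, "ty": 0, "tz": -10, "ax": 0, "ay": 0, "az": 0},
])

```text
t: 12.2
eef_pos: [0.4568, 0.3199, 0.1619]
ee_rot: [0.984, 0.178, -0.0, 0.0]
ft_force: [-0.5, -0.2, -2.1]
opening: 0.0348
```

```bash
python3 go.py 464.5 -314 160 21
```

```text
t12.20 pos [456.8 319.9 161.9] yaw 20.5 | t [-214.3  596.6    2.1] a [ 0.01  0.02 -0.54] F [-0.5 -0.2 -2.1] open 34.8
```

Emit:
arm_command([
  {"gripper": 30, "tx": -3, "ty": 8, "tz": 0, "ax": 0, "ay": 0, "az": 0},
  {"gripper": 30, "tx": -6, "ty": 16, "tz": 0, "ax": 0, "ay": 0, "az": 0},
  {"gripper": 30, "tx": -9, "ty": 25, "tz": 0, "ax": 0, "ay": 0, "az": 0},
  {"gripper": 30, "tx": -9, "ty": 25, "tz": 0, "ax": 0, "ay": 0, "az": 0},
  {"gripper": 30, "tx": -9, "ty": 25, "tz": 0, "ax": 0, "ay": 0, "az": 0},
  {"gripper": 30, "tx": -9, "ty": 25, "tz": 0, "ax": 0, "ay": 0, "az": 0},
  {"gripper": 30, "tx": -9, "ty": 25, "tz": 0, "ax": 0, "ay": 0, "az": 0},
  {"gripper": 30, "tx": -9, "ty": 25, "tz": 0, "ax": 0, "ay": 0, "az": 0},
  {"gripper": 30, "tx": -9, "ty": 25, "tz": 0, "ax": 0, "ay": 0, "az": 0},
  {"gripper": 30, "tx": -9, "ty": 25, "tz": 0, "ax": 0, "ay": 0, "az": 0},
  {"gripper": 30, "tx": -9, "ty": 25, "tz": 0, "ax": 0, "ay": 0, "az": 0},
  {"gripper": 30, "tx": -9, "ty": 25, "tz": 0, "ax": 0, "ay": 0, "az": 0},
  {"gripper": 30, "tx": -9, "ty": 25, "tz": 0, "ax": 0, "ay": 0, "az": 0},
  {"gripper": 30, "tx": -9, "ty": 25, "tz": 0, "ax": 0, "ay": 0, "az": 0},
  {"gripper": 30, "tx": -9, "ty": 25, "tz": 0, "ax": 0, "ay": 0, "az": 0},
  {"gripper": 30, "tx": -9, "ty": 25, "tz": 0, "ax": 0, "ay": 0, "az": 0},
  {"gripper": 30, "tx": -9, "ty": 25, "tz": 0, "ax": 0, "ay": 0, "az": 0},
  {"gripper": 30, "tx": -6, "ty": 16, "tz": 0, "ax": 0, "ay": 0, "az": 0},
  {"gripper": 30, "tx": -3, "ty": 8, "tz": 0, "ax": 0, "ay": 0, "az": 0},
  {"gripper": 30, "tx": 0, "ty": 0, "tz": 0, "ax": 0, "ay": 0, "az": 0},
])

```text
t: 14.2
eef_pos: [0.4357, -0.1646, 0.1484]
ee_rot: [0.985, 0.174, -0.017, -0.003]
ft_force: [0.5, 1.1, -1.0]
opening: 0.0355
```

```bash
python3 go.py 464.5 -314 120 21
```

```text
t14.20 pos [ 435.7 -164.6  148.4] yaw 20.1 | t [-23.4 150.5  27.4] a [-0.69  1.85 -0.9 ] F [ 0.5  1.1 -1. ] open 35.5
```

Emit:
arm_command([
  {"gripper": 30, "tx": -1, "ty": 8, "tz": 0, "ax": 0, "ay": 0.5, "az": 0},
  {"gripper": 30, "tx": -2, "ty": 15, "tz": 0, "ax": -0.2, "ay": 0.5, "az": -0.3},
  {"gripper": 30, "tx": -3, "ty": 20, "tz": 0, "ax": -0.2, "ay": 0.5, "az": -0.3},
  {"gripper": 30, "tx": -4, "ty": 20, "tz": 0, "ax": -0.2, "ay": 0.4, "az": -0.3},
  {"gripper": 30, "tx": -4, "ty": 20, "tz": 0, "ax": 0, "ay": 0, "az": 0},
  {"gripper": 30, "tx": -4, "ty": 20, "tz": 0, "ax": 0, "ay": 0, "az": 0},
  {"gripper": 30, "tx": -3, "ty": 15, "tz": 0, "ax": 0, "ay": 0, "az": 0},
  {"gripper": 30, "tx": -2, "ty": 12, "tz": 0, "ax": 0, "ay": 0, "az": 0},
  {"gripper": 30, "tx": 0, "ty": 6, "tz": 0, "ax": 0, "ay": 0, "az": 0},
  {"gripper": 30, "tx": 0, "ty": 0, "tz": 0, "ax": 0, "ay": 0, "az": 0},
])

```text
t: 15.2
eef_pos: [0.4618, -0.3005, 0.1451]
ee_rot: [0.982, 0.187, -0.0, -0.003]
ft_force: [-0.4, -0.7, 0.1]
opening: 0.0352
```

```bash
python3 go.py 464.5 -314 80 21
```

```text
t15.20 pos [ 461.8 -300.5  145.1] yaw 21.5 | t [-2.5 14.  65. ] a [-0.36 -0.06  0.54] F [-0.4 -0.7  0.1] open 35.2
```

Emit:
arm_command([
  {"gripper": 30, "tx": -1, "ty": 6, "tz": 0, "ax": -0.2, "ay": 0, "az": 0},
  {"gripper": 30, "tx": -1, "ty": 5, "tz": 10, "ax": 0, "ay": 0, "az": 0},
  {"gripper": 30, "tx": 0, "ty": 0, "tz": 15, "ax": 0, "ay": 0, "az": 0},
  {"gripper": 30, "tx": 0, "ty": 0, "tz": 15, "ax": 0, "ay": 0, "az": 0},
  {"gripper": 30, "tx": 0, "ty": 0, "tz": 15, "ax": 0, "ay": 0, "az": 0},
  {"gripper": 30, "tx": 0, "ty": 0, "tz": 5, "ax": 0, "ay": 0, "az": 0},
])

```text
t: 15.8
eef_pos: [0.4643, -0.3105, 0.0817]
ee_rot: [0.982, 0.188, 0.0, -0.001]
ft_force: [0.1, -0.2, -1.2]
opening: 0.0352
```

```bash
python3 go.py 464.5 -314 60 21
```

```text
t15.80 pos [ 464.3 -310.5   81.7] yaw 21.7 | t [-1.1  3.3 21.7] a [-0.13 -0.08  0.69] F [ 0.1 -0.2 -1.2] open 35.2
```

Emit:
arm_command([
  {"gripper": 30, "tx": -1, "ty": 3, "tz": 8, "ax": 0, "ay": 0, "az": 0},
  {"gripper": 30, "tx": 0, "ty": 0, "tz": 10, "ax": 0, "ay": 0, "az": 0},
  {"gripper": 30, "tx": 0, "ty": 0, "tz": 5, "ax": 0, "ay": 0, "az": 0},
  {"gripper": 30, "tx": 0, "ty": 0, "tz": 0, "ax": 0, "ay": 0, "az": 0},
])

```text
t: 16.2
eef_pos: [0.4643, -0.3136, 0.0561]
ee_rot: [0.982, 0.188, 0.0, -0.002]
ft_force: [-0.2, -0.6, -1.9]
opening: 0.0352
```

```bash
python3 go.py 464.5 -314 37 21;python3 - <<'E'
from h import *
a=get_image('top');b=get_image('scene')
f=lambda i,u,v:cv2.resize(i[v-35:v+35,u-35:u+35],(390,390),interpolation=2)
cv2.imwrite('pics/h.png',np.hstack([f(a,450,210),f(b,230,127)])[:,:,::-1])
E
```

```text
t16.20 pos [ 464.3 -313.6   56.1] yaw 21.7 | t [ 0.   0.5 19.1] a [-0.19 -0.04  0.72] F [-0.2 -0.6 -1.9] open 35.2
```

View pics/h.png

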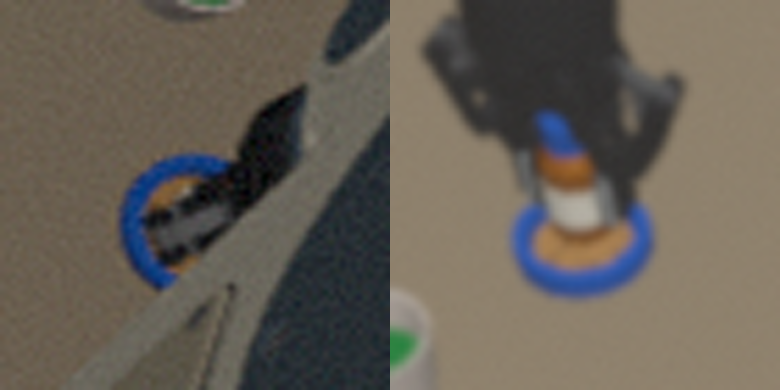

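The bottle hangs centred over the blue ring in the scene crop, so I'll lower it.

Emit:
arm_command([
  {"gripper": 30, "tx": 0, "ty": 0.4, "tz": 8, "ax": 0, "ay": 0, "az": 0},
  {"gripper": 30, "tx": 0, "ty": 0, "tz": 5, "ax": 0, "ay": 0, "az": 0},
  {"gripper": 30, "tx": 0, "ty": 0, "tz": 2, "ax": 0, "ay": 0, "az": 0},
  {"gripper": 30, "tx": 0, "ty": 0, "tz": 0, "ax": 0, "ay": 0, "az": 0},
])

```text
t: 16.7
eef_pos: [0.4655, -0.3146, 0.0417]
ee_rot: [0.982, 0.188, 0.001, -0.0]
ft_force: [-0.1, 0.6, -2.2]
opening: 0.0353
```

```bash
python3 go.py 464.5 -314 37 21
```

```text
t16.70 pos [ 465.5 -314.6   41.7] yaw 21.7 | t [-0.7 -0.9  4.7] a [-0.03 -0.14  0.72] F [-0.1  0.6 -2.2] open 35.3
```

Emit:
arm_command([
  {"gripper": 30, "tx": 0, "ty": 0, "tz": 1.5, "ax": 0, "ay": 0, "az": 0},
  {"gripper": 30, "tx": 0, "ty": 0, "tz": 1.5, "ax": 0, "ay": 0, "az": 0},
  {"gripper": 30, "tx": 0, "ty": 0, "tz": 0.7, "ax": 0, "ay": 0, "az": 0},
])

```text
t: 17.0
eef_pos: [0.4657, -0.3147, 0.038]
ee_rot: [0.982, 0.188, 0.001, -0.0]
ft_force: [0.2, 0.9, -0.3]
opening: 0.0351
```

Emit:
arm_command([
  {"gripper": 30, "tx": 0, "ty": 0, "tz": 0.6, "ax": 0, "ay": 0, "az": 0},
])

```text
t: 17.1
eef_pos: [0.4657, -0.3147, 0.0374]
ee_rot: [0.982, 0.188, 0.001, -0.0]
ft_force: [0.3, 0.8, -0.7]
opening: 0.0351
```

Emit:
arm_command([
  {"gripper": 30, "tx": 0, "ty": 0, "tz": 0.6, "ax": 0, "ay": 0, "az": 0},
])

```text
t: 17.2
eef_pos: [0.4658, -0.3147, 0.0368]
ee_rot: [0.982, 0.188, 0.001, -0.0]
ft_force: [0.2, -0.2, -1.9]
opening: 0.0352
```

Emit:
arm_command([
  {"gripper": 30, "tx": 0, "ty": 0, "tz": 0.6, "ax": 0, "ay": 0, "az": 0},
])

```text
t: 17.3
eef_pos: [0.4658, -0.3147, 0.0363]
ee_rot: [0.982, 0.188, 0.001, -0.0]
ft_force: [0.1, 1.9, 8.7]
opening: 0.0353
```

Emit:
arm_command([
  {"gripper": 45, "tx": 0, "ty": 0, "tz": 0, "ax": 0, "ay": 0, "az": 0},
  {"gripper": 60, "tx": 0, "ty": 0, "tz": 0, "ax": 0, "ay": 0, "az": 0},
  {"gripper": 70, "tx": 0, "ty": 0, "tz": 0, "ax": 0, "ay": 0, "az": 0},
  {"gripper": 70, "tx": 0, "ty": 0, "tz": -5, "ax": 0, "ay": 0, "az": 0},
  {"gripper": 70, "tx": 0, "ty": 0, "tz": -10, "ax": 0, "ay": 0, "az": 0},
  {"gripper": 80, "tx": 0, "ty": 0, "tz": -15, "ax": 0, "ay": 0, "az": 0},
  {"gripper": 85, "tx": 0, "ty": 0, "tz": -20, "ax": 0, "ay": 0, "az": 0},
  {"gripper": 85, "tx": 0, "ty": 0, "tz": -20, "ax": 0, "ay": 0, "az": 0},
  {"gripper": 85, "tx": 0, "ty": 0, "tz": -20, "ax": 0, "ay": 0, "az": 0},
])

```text
t: 18.2
eef_pos: [0.4648, -0.3143, 0.1318]
ee_rot: [0.982, 0.188, 0.001, -0.001]
ft_force: [-0.8, -0.2, -0.4]
opening: 0.0852
```

```bash
python3 go.py 617 0.5 120 21
```

```text
t18.20 pos [ 464.8 -314.3  131.8] yaw 21.7 | t [ 257.9 -236.1   12.6] a [-0.1  -0.1   0.72] F [-0.8 -0.2 -0.4] open 85.2
```

Emit:
arm_command([
  {"gripper": 85, "tx": 10, "ty": -9, "tz": 0, "ax": 0, "ay": 0, "az": 0},
  {"gripper": 85, "tx": 20, "ty": -18, "tz": 1, "ax": 0, "ay": 0, "az": 0},
  {"gripper": 85, "tx": 20, "ty": -18, "tz": 1, "ax": 0, "ay": 0, "az": 0},
  {"gripper": 85, "tx": 20, "ty": -18, "tz": 1, "ax": 0, "ay": 0, "az": 0},
  {"gripper": 85, "tx": 20, "ty": -18, "tz": 1, "ax": 0, "ay": 0, "az": 0},
  {"gripper": 85, "tx": 20, "ty": -18, "tz": 1, "ax": 0, "ay": 0, "az": 0},
  {"gripper": 85, "tx": 20, "ty": -18, "tz": 1, "ax": 0, "ay": 0, "az": 0},
  {"gripper": 85, "tx": 20, "ty": -18, "tz": 1, "ax": 0, "ay": 0, "az": 0},
  {"gripper": 85, "tx": 20, "ty": -18, "tz": 1, "ax": 0, "ay": 0, "az": 0},
  {"gripper": 85, "tx": 20, "ty": -18, "tz": 1, "ax": 0, "ay": 0, "az": 0},
  {"gripper": 85, "tx": 20, "ty": -18, "tz": 1, "ax": 0, "ay": 0, "az": 0},
  {"gripper": 85, "tx": 20, "ty": -18, "tz": 1, "ax": 0, "ay": 0, "az": 0},
  {"gripper": 85, "tx": 15, "ty": -14, "tz": 0, "ax": 0, "ay": 0, "az": 0},
  {"gripper": 85, "tx": 8, "ty": -7, "tz": 0, "ax": 0, "ay": 0, "az": 0},
  {"gripper": 85, "tx": 0, "ty": 0, "tz": 0, "ax": 0, "ay": 0, "az": 0},
])

```text
t: 19.7
eef_pos: [0.6218, 0.0129, 0.1267]
ee_rot: [0.982, 0.189, 0.004, 0.001]
ft_force: [0.4, -0.7, -0.4]
opening: 0.0852
```

```bash
python3 go.py 617 0.5 70 21;python3 - <<'E'
from m import *
run(['tape','base','bst'])
a=get_image('top');b=get_image('scene')
f=lambda i,u,v:cv2.resize(i[v-35:v+35,u-35:u+35],(350,350),interpolation=2)
cv2.imwrite('pics/i.png',np.hstack([f(b,230,127),f(b,267,215)])[:,:,::-1])
E
```

```text
t19.70 pos [621.8  12.9 126.7] yaw 21.7 | t [-9.5  9.5 56.7] a [ 0.24 -0.4   0.74] F [ 0.4 -0.7 -0.4] open 85.2
top tape none
tape  scene  x 618.4 y 3.9 size 76.8 62.4 longyaw 57.5
top base none
base  scene  x 613.0 y -141.4 size 89.3 101.7 longyaw 174.4
top bst none
bst   scene  x 484.5 y -311.6 size 33.3 72.0 longyaw 91.8
```

View pics/i.png

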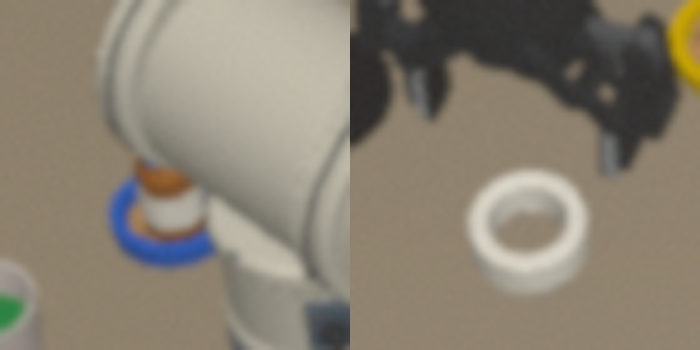

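Emit:
arm_command([
  {"gripper": 85, "tx": -3, "ty": 3, "tz": 5, "ax": 0.1, "ay": -0.2, "az": 0},
  {"gripper": 85, "tx": -4, "ty": 4, "tz": 10, "ax": 0.1, "ay": -0.2, "az": 0},
  {"gripper": 85, "tx": 0, "ty": 0, "tz": 15, "ax": 0, "ay": 0, "az": 0},
  {"gripper": 85, "tx": 0, "ty": 0, "tz": 15, "ax": 0, "ay": 0, "az": 0},
  {"gripper": 85, "tx": 0, "ty": 0, "tz": 5, "ax": 0, "ay": 0, "az": 0},
])

```text
t: 20.4
eef_pos: [0.6157, -0.0028, 0.0728]
ee_rot: [0.983, 0.185, -0.001, 0.0]
ft_force: [-0.4, 0.1, 0.0]
opening: 0.0853
```

```bash
python3 go.py 617 0.5 22 21
```

```text
t20.40 pos [615.7  -2.8  72.8] yaw 21.3 | t [ 2.5 -2.6 50.8] a [0.03 0.1  0.32] F [-0.4  0.1  0. ] open 85.3
```

Emit:
arm_command([
  {"gripper": 85, "tx": 1.5, "ty": -2, "tz": 8, "ax": 0, "ay": 0, "az": 0},
  {"gripper": 85, "tx": 0, "ty": 0, "tz": 10, "ax": 0, "ay": 0, "az": 0},
  {"gripper": 85, "tx": 0, "ty": 0, "tz": 5, "ax": 0, "ay": 0, "az": 0},
])

```text
t: 20.7
eef_pos: [0.6158, -0.0001, 0.0464]
ee_rot: [0.983, 0.185, -0.002, 0.0]
ft_force: [-0.5, 0.3, 1.0]
opening: 0.0849
```

```bash
python3 go.py 617 0.5 22 21;python3 - <<'E'
from h import *
b=get_image('scene')
f=lambda i,u,v:cv2.resize(i[v-35:v+35,u-35:u+35],(420,420),interpolation=2)
cv2.imwrite('pics/j.png',f(b,267,215)[:,:,::-1])
E
```

```text
t20.70 pos [ 6.158e+02 -1.000e-01  4.640e+01] yaw 21.3 | t [ 1.4 -0.1 24.4] a [-0.01  0.2   0.32] F [-0.5  0.3  1. ] open 84.9
```

View pics/j.png

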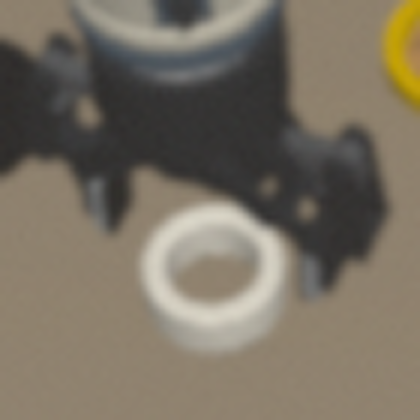

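```bash
python3 - <<'E'
from h import *
q=lambda x,y,z:((w2p('scene',[x,y,z])[0]-[232,180])*6).round(0)
for z in(.046,.037,.034,.025):print(z,q(.6158,-.0001,z))
print(q(.617,.0005,.025),q(.6183,.004,.025))
# finger tips predicted
t=np.radians(21.3);d=.0425*np.array([np.sin(t),-np.cos(t)])
for s in(1,-1):print(q(.6158+s*d[0],s*d[1],.034))
E
```

```text
0.046 [207. 237.]
0.037 [209. 249.]
0.034 [209. 252.]
0.025 [211. 264.]
[210. 267.] [213. 273.]
[116. 222.]
[304. 283.]
```

Emit:
arm_command([
  {"gripper": 85, "tx": 1, "ty": 0, "tz": 8, "ax": 0, "ay": 0.1, "az": 0},
  {"gripper": 85, "tx": 0, "ty": 0, "tz": 8, "ax": 0, "ay": 0, "az": 0},
  {"gripper": 85, "tx": 0, "ty": 0, "tz": 4, "ax": 0, "ay": 0, "az": 0},
  {"gripper": 85, "tx": 0, "ty": 0, "tz": 0, "ax": 0, "ay": 0, "az": 0},
])

```text
t: 21.15
eef_pos: [0.6169, 0.0006, 0.0244]
ee_rot: [0.983, 0.185, -0.001, 0.0]
ft_force: [0.3, -0.3, -0.3]
opening: 0.0849
```

```bash
python3 go.py 617 0.5 23 21
```

```text
t21.15 pos [6.169e+02 6.000e-01 2.440e+01] yaw 21.4 | t [0.  0.1 1.4] a [-0.01  0.08  0.35] F [ 0.3 -0.3 -0.3] open 84.9
```

Emit:
arm_command([
  {"gripper": 50, "tx": 0, "ty": 0, "tz": 0, "ax": 0, "ay": 0, "az": 0},
  {"gripper": 50, "tx": 0, "ty": 0, "tz": 0, "ax": 0, "ay": 0, "az": 0},
  {"gripper": 50, "tx": 0, "ty": 0, "tz": 0, "ax": 0, "ay": 0, "az": 0},
  {"gripper": 50, "tx": 0, "ty": 0, "tz": 0, "ax": 0, "ay": 0, "az": 0},
], grip_force=30)

```text
t: 21.55
eef_pos: [0.6177, 0.0005, 0.0255]
ee_rot: [0.983, 0.185, 0.0, 0.0]
ft_force: [0.3, -0.0, -0.8]
opening: 0.0582
```

```bash
python3 go.py 617 0.5 23 21
```

```text
t21.55 pos [6.177e+02 5.000e-01 2.550e+01] yaw 21.4 | t [-0.6 -0.2  2.5] a [ 0.03 -0.01  0.36] F [ 0.3 -0.  -0.8] open 58.2
```

Emit:
arm_command([
  {"gripper": 50, "tx": 0, "ty": 0, "tz": -5, "ax": 0, "ay": 0, "az": 0},
  {"gripper": 50, "tx": 0, "ty": 0, "tz": -10, "ax": 0, "ay": 0, "az": 0},
  {"gripper": 50, "tx": 0, "ty": 0, "tz": -15, "ax": 0, "ay": 0, "az": 0},
  {"gripper": 50, "tx": 0, "ty": 0, "tz": -15, "ax": 0, "ay": 0, "az": 0},
  {"gripper": 50, "tx": 0, "ty": 0, "tz": -15, "ax": 0, "ay": 0, "az": 0},
  {"gripper": 50, "tx": 0, "ty": 0, "tz": -10, "ax": 0, "ay": 0, "az": 0},
  {"gripper": 50, "tx": 0, "ty": 0, "tz": 0, "ax": 0, "ay": 0, "az": 0},
])

```text
t: 22.25
eef_pos: [0.6187, 0.0005, 0.1039]
ee_rot: [0.983, 0.185, 0.002, 0.001]
ft_force: [-0.2, -0.2, -1.0]
opening: 0.0581
```

```bash
python3 go.py 625.3 -150.5 95 21
```

```text
t22.25 pos [6.187e+02 5.000e-01 1.039e+02] yaw 21.4 | t [-48.9 143.    9. ] a [ 0.1  -0.2   0.35] F [-0.2 -0.2 -1. ] open 58.1
```

Emit:
arm_command([
  {"gripper": 50, "tx": -3, "ty": 8, "tz": 0, "ax": 0, "ay": 0, "az": 0},
  {"gripper": 50, "tx": -5, "ty": 15, "tz": 0, "ax": 0, "ay": 0, "az": 0},
  {"gripper": 50, "tx": -5, "ty": 15, "tz": 0, "ax": 0, "ay": 0, "az": 0},
  {"gripper": 50, "tx": -5, "ty": 15, "tz": 0, "ax": 0, "ay": 0, "az": 0},
  {"gripper": 50, "tx": -5, "ty": 15, "tz": 0, "ax": 0, "ay": 0, "az": 0},
  {"gripper": 50, "tx": -5, "ty": 15, "tz": 0, "ax": 0, "ay": 0, "az": 0},
  {"gripper": 50, "tx": -5, "ty": 15, "tz": 0, "ax": 0, "ay": 0, "az": 0},
  {"gripper": 50, "tx": -5, "ty": 15, "tz": 0, "ax": 0, "ay": 0, "az": 0},
  {"gripper": 50, "tx": -5, "ty": 15, "tz": 0, "ax": 0, "ay": 0, "az": 0},
  {"gripper": 50, "tx": -3, "ty": 8, "tz": 0, "ax": 0, "ay": 0, "az": 0},
  {"gripper": 50, "tx": 0, "ty": 0, "tz": 0, "ax": 0, "ay": 0, "az": 0},
])

```text
t: 23.35
eef_pos: [0.6243, -0.1585, 0.1018]
ee_rot: [0.983, 0.184, 0.0, 0.0]
ft_force: [-0.4, 0.2, -0.7]
opening: 0.0585
```

```bash
python3 go.py 625.3 -150.5 90 21
```

```text
t23.35 pos [ 624.3 -158.5  101.8] yaw 21.2 | t [ 3.9 -7.1 11.8] a [ 0.04 -0.02  0.19] F [-0.4  0.2 -0.7] open 58.5
```

Emit:
arm_command([
  {"gripper": 50, "tx": 2, "ty": -3, "tz": 0, "ax": 0, "ay": 0, "az": 0},
  {"gripper": 50, "tx": 1, "ty": -2, "tz": 5, "ax": 0, "ay": 0, "az": 0},
  {"gripper": 50, "tx": 0, "ty": 0, "tz": 5, "ax": 0, "ay": 0, "az": 0},
  {"gripper": 50, "tx": 0, "ty": 0, "tz": 0, "ax": 0, "ay": 0, "az": 0},
])

```text
t: 23.75
eef_pos: [0.6252, -0.1504, 0.0909]
ee_rot: [0.983, 0.185, 0.0, -0.0]
ft_force: [0.2, 0.2, -1.0]
opening: 0.0584
```

```bash
python3 go.py 625.3 -150.5 35 21;python3 - <<'E'
from h import *
a=get_image('top');b=get_image('scene')
f=lambda i,u,v:cv2.resize(i[v-35:v+35,u-35:u+35],(390,390),interpolation=2)
cv2.imwrite('pics/k.png',np.hstack([f(a,389,155),f(b,225,180)])[:,:,::-1])
E
```

```text
t23.75 pos [ 625.2 -150.4   90.9] yaw 21.3 | t [ 0.1  0.1 55.9] a [-0.   -0.01  0.28] F [ 0.2  0.2 -1. ] open 58.4
```

View pics/k.png

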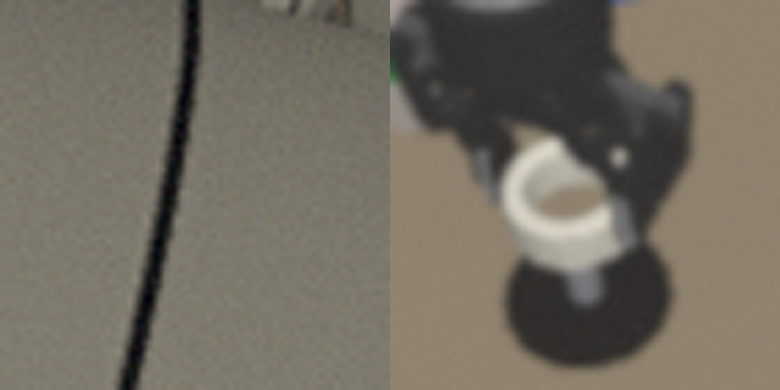

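```bash
python3 - <<'E'
from h import *
q=lambda x,y,z:((w2p('scene',[x,y,z])[0]-[190,145])*390/70+[390,0]).round(0)
print('base',q(.6253,-.1505,.01),'post top',q(.6253,-.1505,.048),'tape top',q(.6252,-.1504,.0905),'tape bot',q(.6252,-.1504,.0655))
E
```

```text
base [585. 291.] post top [573. 243.] tape top [558. 186.] tape bot [567. 220.]
```

Emit:
arm_command([
  {"gripper": 50, "tx": 0, "ty": 0, "tz": 8, "ax": 0, "ay": 0, "az": 0},
  {"gripper": 50, "tx": 0, "ty": 0, "tz": 10, "ax": 0, "ay": 0, "az": 0},
  {"gripper": 50, "tx": 0, "ty": 0, "tz": 5, "ax": 0, "ay": 0, "az": 0},
  {"gripper": 50, "tx": 0, "ty": 0, "tz": 0, "ax": 0, "ay": 0, "az": 0},
])

```text
t: 24.25
eef_pos: [0.6255, -0.1502, 0.0663]
ee_rot: [0.983, 0.185, 0.0, 0.0]
ft_force: [-0.0, 0.5, -1.0]
opening: 0.0578
```

```bash
python3 go.py 625.3 -150.5 35.5 21
```

```text
t24.25 pos [ 625.5 -150.2   66.3] yaw 21.3 | t [-0.3  0.2 30.8] a [ 0.02 -0.04  0.3 ] F [-0.   0.5 -1. ] open 57.8
```

Emit:
arm_command([
  {"gripper": 50, "tx": 0, "ty": 0, "tz": 8, "ax": 0, "ay": 0, "az": 0},
  {"gripper": 50, "tx": 0, "ty": 0, "tz": 8, "ax": 0, "ay": 0, "az": 0},
  {"gripper": 50, "tx": 0, "ty": 0, "tz": 4, "ax": 0, "ay": 0, "az": 0},
  {"gripper": 50, "tx": 0, "ty": 0, "tz": 0, "ax": 0, "ay": 0, "az": 0},
])

```text
t: 24.65
eef_pos: [0.6253, -0.1504, 0.0441]
ee_rot: [0.983, 0.185, 0.0, -0.0]
ft_force: [0.3, 0.2, -0.1]
opening: 0.0581
```

```bash
python3 go.py 625.3 -150.5 35.5 21
```

```text
t24.65 pos [ 625.3 -150.4   44.1] yaw 21.3 | t [-0.1  0.1  8.6] a [-0.   -0.01  0.29] F [ 0.3  0.2 -0.1] open 58.1
```

Emit:
arm_command([
  {"gripper": 50, "tx": 0, "ty": 0, "tz": 3, "ax": 0, "ay": 0, "az": 0},
  {"gripper": 50, "tx": 0, "ty": 0, "tz": 3, "ax": 0, "ay": 0, "az": 0},
  {"gripper": 50, "tx": 0, "ty": 0, "tz": 1, "ax": 0, "ay": 0, "az": 0},
])

```text
t: 24.95
eef_pos: [0.6256, -0.1505, 0.0368]
ee_rot: [0.983, 0.185, 0.0, 0.0]
ft_force: [0.3, -0.3, -1.4]
opening: 0.0586
```

Emit:
arm_command([
  {"gripper": 50, "tx": 0, "ty": 0, "tz": 0.7, "ax": 0, "ay": 0, "az": 0},
])

```text
t: 25.05
eef_pos: [0.6257, -0.1505, 0.0361]
ee_rot: [0.983, 0.185, 0.0, 0.0]
ft_force: [-0.2, -0.5, 0.4]
opening: 0.0582
```

Emit:
arm_command([
  {"gripper": 50, "tx": 0, "ty": 0, "tz": 0.7, "ax": 0, "ay": 0, "az": 0},
])

```text
t: 25.15
eef_pos: [0.6258, -0.1505, 0.0355]
ee_rot: [0.983, 0.185, 0.001, 0.0]
ft_force: [-0.2, 0.6, -0.4]
opening: 0.0581
```

Emit:
arm_command([
  {"gripper": 50, "tx": 0, "ty": 0, "tz": 0.7, "ax": 0, "ay": 0, "az": 0},
])

```text
t: 25.25
eef_pos: [0.6259, -0.1506, 0.035]
ee_rot: [0.983, 0.185, 0.001, 0.0]
ft_force: [-2.6, 0.3, 8.4]
opening: 0.0578
```

Emit:
arm_command([
  {"gripper": 70, "tx": 0, "ty": 0, "tz": 0, "ax": 0, "ay": 0, "az": 0},
  {"gripper": 80, "tx": 0, "ty": 0, "tz": 0, "ax": 0, "ay": 0, "az": 0},
  {"gripper": 85, "tx": 0, "ty": 0, "tz": 0, "ax": 0, "ay": 0, "az": 0},
  {"gripper": 85, "tx": 0, "ty": 0, "tz": -5, "ax": 0, "ay": 0, "az": 0},
  {"gripper": 85, "tx": 0, "ty": 0, "tz": -10, "ax": 0, "ay": 0, "az": 0},
  {"gripper": 85, "tx": 0, "ty": 0, "tz": -15, "ax": 0, "ay": 0, "az": 0},
  {"gripper": 85, "tx": 0, "ty": 0, "tz": -20, "ax": 0, "ay": 0, "az": 0},
  {"gripper": 85, "tx": 0, "ty": 0, "tz": -20, "ax": 0, "ay": 0, "az": 0},
  {"gripper": 85, "tx": 0, "ty": 0, "tz": -20, "ax": 0, "ay": 0, "az": 0},
])

```text
t: 26.15
eef_pos: [0.6248, -0.1503, 0.1304]
ee_rot: [0.983, 0.185, -0.0, -0.0]
ft_force: [0.4, -0.1, -1.3]
opening: 0.0849
```

```bash
python3 go.py 469.5 149 130 -34
```

```text
t26.15 pos [ 624.8 -150.3  130.4] yaw 21.3 | t [ -36.1 -335.3    0.6] a [-2.000e-02  5.000e-02  5.528e+01] F [ 0.4 -0.1 -1.3] open 84.9
```

Emit:
arm_command([
  {"gripper": 85, "tx": -1, "ty": -10, "tz": 0, "ax": 0, "ay": 0, "az": 0},
  {"gripper": 85, "tx": -2, "ty": -22, "tz": 0, "ax": 0, "ay": 0, "az": 0},
  {"gripper": 85, "tx": -2, "ty": -25, "tz": 0, "ax": 0, "ay": 0, "az": 0},
  {"gripper": 85, "tx": -3, "ty": -25, "tz": 0, "ax": 0, "ay": 0, "az": 0},
  {"gripper": 85, "tx": -3, "ty": -25, "tz": 0, "ax": 0, "ay": 0, "az": 0},
  {"gripper": 85, "tx": -3, "ty": -25, "tz": 0, "ax": 0, "ay": 0, "az": 0},
  {"gripper": 85, "tx": -3, "ty": -25, "tz": 0, "ax": 0, "ay": 0, "az": 0},
  {"gripper": 85, "tx": -3, "ty": -25, "tz": 0, "ax": 0, "ay": 0, "az": 0},
  {"gripper": 85, "tx": -3, "ty": -25, "tz": 0, "ax": 0, "ay": 0, "az": 0},
  {"gripper": 85, "tx": -3, "ty": -25, "tz": 0, "ax": 0, "ay": 0, "az": 0},
  {"gripper": 85, "tx": -3, "ty": -25, "tz": 0, "ax": 0, "ay": 0, "az": 0},
  {"gripper": 85, "tx": -3, "ty": -25, "tz": 0, "ax": 0, "ay": 0, "az": 0},
  {"gripper": 85, "tx": -2, "ty": -20, "tz": 0, "ax": 0, "ay": 0, "az": 0},
  {"gripper": 85, "tx": -1, "ty": -12, "tz": 0, "ax": 0, "ay": 0, "az": 0},
  {"gripper": 85, "tx": 0, "ty": 0, "tz": 0, "ax": 0, "ay": 0, "az": 8},
  {"gripper": 85, "tx": 0, "ty": 0, "tz": 0, "ax": 0, "ay": 0, "az": 8},
  {"gripper": 85, "tx": 0, "ty": 0, "tz": 0, "ax": 0, "ay": 0, "az": 8},
  {"gripper": 85, "tx": 0, "ty": 0, "tz": 0, "ax": 0, "ay": 0, "az": 8},
  {"gripper": 85, "tx": 0, "ty": 0, "tz": 0, "ax": 0, "ay": 0, "az": 8},
  {"gripper": 85, "tx": 0, "ty": 0, "tz": 0, "ax": 0, "ay": 0, "az": 8},
])

```text
t: 28.15
eef_pos: [0.4435, 0.1537, 0.1251]
ee_rot: [0.97, -0.242, -0.01, 0.005]
ft_force: [0.8, -0.4, -0.4]
opening: 0.0853
```

```bash
python3 go.py 469.5 149 90 -34;python3 - <<'E'
from m import *
run(['box'],('scene',))
a=get_image('top');b=get_image('scene')
f=lambda i,u,v:cv2.resize(i[v-35:v+35,u-35:u+35],(390,390),interpolation=2)
cv2.imwrite('pics/l.png',np.hstack([f(a,389,158),f(b,225,195)])[:,:,::-1])
E
```

```text
t28.15 pos [443.5 153.7 125.1] yaw -28.0 | t [25.8 -8.6 34.5] a [0.83 0.94 6.  ] F [ 0.8 -0.4 -0.4] open 85.3
box   scene  x 471.1 y 151.0 size 34.4 62.6 longyaw 146.6
```

View pics/l.png

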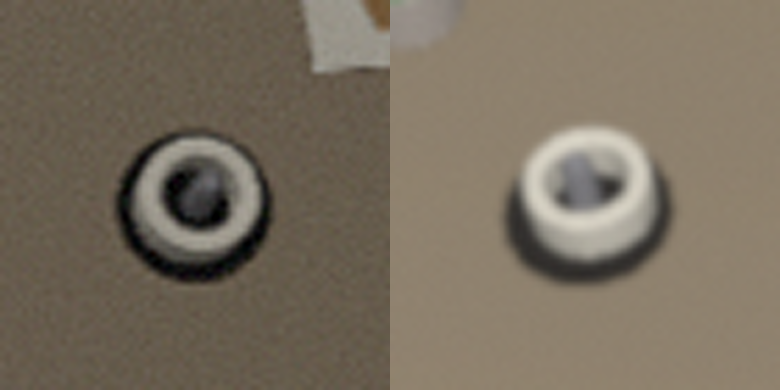

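The tape lies flat on the base with the post through its hole. I've viewed 14 pictures so far. Now the box.

Emit:
arm_command([
  {"gripper": 85, "tx": 6, "ty": -2, "tz": 0, "ax": 0.3, "ay": 0.3, "az": 2},
  {"gripper": 85, "tx": 8, "ty": -3, "tz": 5, "ax": 0.3, "ay": 0.3, "az": 2},
  {"gripper": 85, "tx": 6, "ty": -2, "tz": 10, "ax": 0.2, "ay": 0.3, "az": 1},
  {"gripper": 85, "tx": 2, "ty": 0, "tz": 10, "ax": 0, "ay": 0, "az": 0.5},
  {"gripper": 85, "tx": 0, "ty": 0, "tz": 0, "ax": 0, "ay": 0, "az": 0},
])

```text
t: 28.8
eef_pos: [0.468, 0.1485, 0.0973]
ee_rot: [0.959, -0.284, 0.001, -0.001]
ft_force: [-1.0, 0.3, 0.0]
opening: 0.0848
```

```bash
python3 go.py 469.5 149 32 -33.8
```

```text
t28.80 pos [468.  148.5  97.3] yaw -33.0 | t [ 0.9 -1.2 65.3] a [-0.08 -0.05  0.83] F [-1.   0.3  0. ] open 84.8
```

Emit:
arm_command([
  {"gripper": 85, "tx": 0.7, "ty": -1, "tz": 8, "ax": 0, "ay": 0, "az": 0.7},
  {"gripper": 85, "tx": 0, "ty": 0, "tz": 12, "ax": 0, "ay": 0, "az": 0},
  {"gripper": 85, "tx": 0, "ty": 0, "tz": 12, "ax": 0, "ay": 0, "az": 0},
  {"gripper": 85, "tx": 0, "ty": 0, "tz": 6, "ax": 0, "ay": 0, "az": 0},
  {"gripper": 85, "tx": 0, "ty": 0, "tz": 0, "ax": 0, "ay": 0, "az": 0},
])

```text
t: 29.3
eef_pos: [0.4682, 0.1486, 0.0547]
ee_rot: [0.957, -0.29, -0.001, 0.0]
ft_force: [-0.1, -0.7, 0.2]
opening: 0.0853
```

```bash
python3 go.py 469.5 149 31 -33.8
```

```text
t29.30 pos [468.2 148.6  54.7] yaw -33.7 | t [ 0.9 -1.1 23.7] a [0.05 0.06 0.1 ] F [-0.1 -0.7  0.2] open 85.3
```

Emit:
arm_command([
  {"gripper": 85, "tx": 0.7, "ty": -0.8, "tz": 8, "ax": 0, "ay": 0, "az": 0},
  {"gripper": 85, "tx": 0, "ty": 0, "tz": 8, "ax": 0, "ay": 0, "az": 0},
  {"gripper": 85, "tx": 0, "ty": 0, "tz": 5, "ax": 0, "ay": 0, "az": 0},
  {"gripper": 85, "tx": 0, "ty": 0, "tz": 0, "ax": 0, "ay": 0, "az": 0},
])

```text
t: 29.7
eef_pos: [0.4694, 0.1491, 0.032]
ee_rot: [0.957, -0.29, -0.0, 0.0]
ft_force: [0.4, 0.8, 0.7]
opening: 0.0849
```

```bash
python3 go.py 469.5 149 31 -33.8
```

```text
t29.70 pos [469.4 149.1  32. ] yaw -33.7 | t [0.1 0.1 1. ] a [0.03 0.04 0.12] F [0.4 0.8 0.7] open 84.9
```

Emit:
arm_command([
  {"gripper": 28, "tx": 0, "ty": 0, "tz": 0, "ax": 0, "ay": 0, "az": 0},
  {"gripper": 28, "tx": 0, "ty": 0, "tz": 0, "ax": 0, "ay": 0, "az": 0},
  {"gripper": 28, "tx": 0, "ty": 0, "tz": 0, "ax": 0, "ay": 0, "az": 0},
  {"gripper": 28, "tx": 0, "ty": 0, "tz": 0, "ax": 0, "ay": 0, "az": 0},
  {"gripper": 28, "tx": 0, "ty": 0, "tz": 0, "ax": 0, "ay": 0, "az": 0},
  {"gripper": 28, "tx": 0, "ty": 0, "tz": 0, "ax": 0, "ay": 0, "az": 0},
], grip_force=30)

```text
t: 30.3
eef_pos: [0.4701, 0.1493, 0.033]
ee_rot: [0.957, -0.29, 0.0, -0.0]
ft_force: [-0.6, 0.2, -1.4]
opening: 0.0333
```

```bash
python3 go.py 469.5 149 31 -33.8
```

```text
t30.30 pos [470.1 149.3  33. ] yaw -33.7 | t [-0.3  0.6  2. ] a [-0.06 -0.03  0.12] F [-0.6  0.2 -1.4] open 33.3
```

Emit:
arm_command([
  {"gripper": 28, "tx": 0, "ty": 0, "tz": -5, "ax": 0, "ay": 0, "az": 0},
  {"gripper": 28, "tx": 0, "ty": 0, "tz": -10, "ax": 0, "ay": 0, "az": 0},
  {"gripper": 28, "tx": 0, "ty": 0, "tz": -15, "ax": 0, "ay": 0, "az": 0},
  {"gripper": 28, "tx": 0, "ty": 0, "tz": -15, "ax": 0, "ay": 0, "az": 0},
  {"gripper": 28, "tx": 0, "ty": 0, "tz": -10, "ax": 0, "ay": 0, "az": 0},
  {"gripper": 28, "tx": 0, "ty": 0, "tz": 0, "ax": 0, "ay": 0, "az": -3},
  {"gripper": 28, "tx": 0, "ty": 0, "tz": 0, "ax": 0, "ay": 0, "az": -3},
  {"gripper": 28, "tx": 0, "ty": 0, "tz": 0, "ax": 0, "ay": 0, "az": 0},
])

```text
t: 31.1
eef_pos: [0.4704, 0.1494, 0.0944]
ee_rot: [0.971, -0.238, 0.001, -0.001]
ft_force: [0.1, 0.1, -0.6]
opening: 0.0334
```

```bash
python3 go.py 596 311.4 80 -26.6
```

```text
t31.10 pos [470.4 149.4  94.4] yaw -27.5 | t [  36.6 -201.7   14.9] a [-0.14 -0.12 -0.89] F [ 0.1  0.1 -0.6] open 33.4
```

Emit:
arm_command([
  {"gripper": 28, "tx": 1, "ty": -8, "tz": 0, "ax": 0, "ay": 0, "az": -0.3},
  {"gripper": 28, "tx": 3, "ty": -15, "tz": 0, "ax": 0, "ay": 0, "az": -0.3},
  {"gripper": 28, "tx": 3, "ty": -18, "tz": 0, "ax": 0, "ay": 0, "az": -0.3},
  {"gripper": 28, "tx": 3, "ty": -18, "tz": 0, "ax": 0, "ay": 0, "az": 0},
  {"gripper": 28, "tx": 3, "ty": -18, "tz": 0, "ax": 0, "ay": 0, "az": 0},
  {"gripper": 28, "tx": 4, "ty": -18, "tz": 0, "ax": 0, "ay": 0, "az": 0},
  {"gripper": 28, "tx": 4, "ty": -18, "tz": 0, "ax": 0, "ay": 0, "az": 0},
  {"gripper": 28, "tx": 4, "ty": -18, "tz": 0, "ax": 0, "ay": 0, "az": 0},
  {"gripper": 28, "tx": 4, "ty": -18, "tz": 0, "ax": 0, "ay": 0, "az": 0},
  {"gripper": 28, "tx": 3, "ty": -18, "tz": 0, "ax": 0, "ay": 0, "az": 0},
  {"gripper": 28, "tx": 2, "ty": -15, "tz": 0, "ax": 0, "ay": 0, "az": 0},
  {"gripper": 28, "tx": 1, "ty": -8, "tz": 0, "ax": 0, "ay": 0, "az": 0},
  {"gripper": 28, "tx": 0, "ty": 0, "tz": 0, "ax": 0, "ay": 0, "az": 0},
])

```text
t: 32.4
eef_pos: [0.5981, 0.3215, 0.094]
ee_rot: [0.973, -0.232, 0.002, -0.002]
ft_force: [0.2, 0.1, -0.2]
opening: 0.034
```

```bash
python3 go.py 596 311.4 70 -26.6
```

```text
t32.40 pos [598.1 321.5  94. ] yaw -26.9 | t [ 2.6 10.  23.9] a [-0.31 -0.19 -0.29] F [ 0.2  0.1 -0.2] open 34.0
```

Emit:
arm_command([
  {"gripper": 28, "tx": 1, "ty": 4, "tz": 0, "ax": -0.1, "ay": -0.1, "az": -0.2},
  {"gripper": 28, "tx": 1, "ty": 4, "tz": 8, "ax": 0, "ay": 0, "az": 0},
  {"gripper": 28, "tx": 0, "ty": 0, "tz": 10, "ax": 0, "ay": 0, "az": 0},
  {"gripper": 28, "tx": 0, "ty": 0, "tz": 5, "ax": 0, "ay": 0, "az": 0},
  {"gripper": 28, "tx": 0, "ty": 0, "tz": 0, "ax": 0, "ay": 0, "az": 0},
])

```text
t: 32.9
eef_pos: [0.5941, 0.3107, 0.0678]
ee_rot: [0.973, -0.231, -0.0, -0.0]
ft_force: [0.3, 0.4, -1.1]
opening: 0.0336
```

```bash
python3 go.py 596 311.4 37 -26.6
```

```text
t32.90 pos [594.1 310.7  67.8] yaw -26.7 | t [ 1.4 -1.5 30.8] a [-0.    0.05 -0.15] F [ 0.3  0.4 -1.1] open 33.6
```

Emit:
arm_command([
  {"gripper": 28, "tx": 1, "ty": -1, "tz": 5, "ax": 0, "ay": 0, "az": 0},
  {"gripper": 28, "tx": 0, "ty": 0, "tz": 5, "ax": 0, "ay": 0, "az": 0},
  {"gripper": 28, "tx": 0, "ty": 0, "tz": 0, "ax": 0, "ay": 0, "az": 0},
])

```text
t: 33.2
eef_pos: [0.5954, 0.3108, 0.0568]
ee_rot: [0.973, -0.232, -0.001, 0.0]
ft_force: [0.4, 0.1, -0.4]
opening: 0.0333
```

```bash
python3 go.py 596 311.4 37 -26.6;python3 - <<'E'
from h import *
a=get_image('top');b=get_image('scene')
f=lambda i,u,v:cv2.resize(i[v-35:v+35,u-35:u+35],(390,390),interpolation=2)
cv2.imwrite('pics/n.png',np.hstack([f(a,226,169),f(b,371,290)])[:,:,::-1])
E
```

```text
t33.20 pos [595.4 310.8  56.8] yaw -26.8 | t [ 0.2 -0.8 19.8] a [ 0.02  0.07 -0.18] F [ 0.4  0.1 -0.4] open 33.3
```

View pics/n.png

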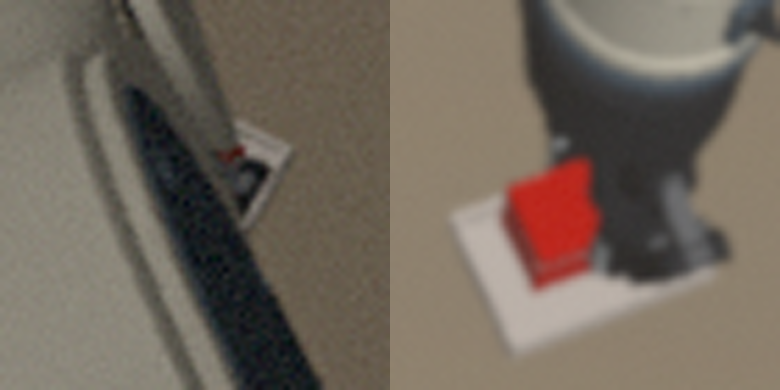

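The box hangs parallel to the tray, over its middle, and clears the walls, so I'll lower it.

Emit:
arm_command([
  {"gripper": 28, "tx": 0, "ty": -0.6, "tz": 5, "ax": 0, "ay": 0, "az": 0},
  {"gripper": 28, "tx": 0, "ty": 0, "tz": 5, "ax": 0, "ay": 0, "az": 0},
  {"gripper": 28, "tx": 0, "ty": 0, "tz": 4, "ax": 0, "ay": 0, "az": 0},
  {"gripper": 28, "tx": 0, "ty": 0, "tz": 2, "ax": 0, "ay": 0, "az": 0},
  {"gripper": 28, "tx": 0, "ty": 0, "tz": 0, "ax": 0, "ay": 0, "az": 0},
])

```text
t: 33.8
eef_pos: [0.5964, 0.312, 0.0406]
ee_rot: [0.973, -0.231, 0.0, -0.001]
ft_force: [-0.9, 0.5, -0.9]
opening: 0.0335
```

Emit:
arm_command([
  {"gripper": 28, "tx": 0, "ty": 0, "tz": 1, "ax": 0, "ay": 0, "az": 0},
])

```text
t: 33.9
eef_pos: [0.5965, 0.312, 0.0395]
ee_rot: [0.973, -0.231, 0.0, -0.001]
ft_force: [-0.3, -1.1, -0.7]
opening: 0.0333
```

Emit:
arm_command([
  {"gripper": 28, "tx": 0, "ty": 0, "tz": 0.7, "ax": 0, "ay": 0, "az": 0},
])

```text
t: 34.0
eef_pos: [0.5965, 0.312, 0.0388]
ee_rot: [0.973, -0.231, 0.0, -0.001]
ft_force: [-0.3, 0.3, -1.5]
opening: 0.0331
```

```bash
python3 go.py 596 311.4 37 -26.6
```

```text
t34.00 pos [596.5 312.   38.8] yaw -26.8 | t [-0.1  0.8  1.8] a [-0.08 -0.   -0.16] F [-0.3  0.3 -1.5] open 33.1
```

Emit:
arm_command([
  {"gripper": 28, "tx": 0, "ty": 0.6, "tz": 0.8, "ax": 0, "ay": 0, "az": 0},
])

```text
t: 34.1
eef_pos: [0.5963, 0.3116, 0.0381]
ee_rot: [0.973, -0.231, 0.0, -0.001]
ft_force: [0.3, -0.1, -1.1]
opening: 0.0333
```

Emit:
arm_command([
  {"gripper": 28, "tx": 0, "ty": 0, "tz": 0.7, "ax": 0, "ay": 0, "az": 0},
])

```text
t: 34.2
eef_pos: [0.5963, 0.3115, 0.0374]
ee_rot: [0.973, -0.231, 0.0, -0.001]
ft_force: [-0.5, 0.7, -1.2]
opening: 0.0335
```

Emit:
arm_command([
  {"gripper": 28, "tx": 0, "ty": 0, "tz": 0.6, "ax": 0, "ay": 0, "az": 0},
])

```text
t: 34.3
eef_pos: [0.5964, 0.3115, 0.0368]
ee_rot: [0.973, -0.231, 0.0, -0.001]
ft_force: [-0.8, -0.1, -0.4]
opening: 0.0333
```

Emit:
arm_command([
  {"gripper": 28, "tx": 0, "ty": 0, "tz": 0.6, "ax": 0, "ay": 0, "az": 0},
])

```text
t: 34.4
eef_pos: [0.5964, 0.3115, 0.0366]
ee_rot: [0.973, -0.231, 0.0, -0.001]
ft_force: [-2.7, -1.1, 7.1]
opening: 0.0335
```

Emit:
arm_command([
  {"gripper": 45, "tx": 0, "ty": 0, "tz": 0, "ax": 0, "ay": 0, "az": 0},
  {"gripper": 55, "tx": 0, "ty": 0, "tz": 0, "ax": 0, "ay": 0, "az": 0},
  {"gripper": 65, "tx": 0, "ty": 0, "tz": 0, "ax": 0, "ay": 0, "az": 0},
  {"gripper": 70, "tx": 0, "ty": 0, "tz": -5, "ax": 0, "ay": 0, "az": 0},
  {"gripper": 80, "tx": 0, "ty": 0, "tz": -10, "ax": 0, "ay": 0, "az": 0},
  {"gripper": 85, "tx": 0, "ty": 0, "tz": -15, "ax": 0, "ay": 0, "az": 0},
  {"gripper": 85, "tx": 0, "ty": 0, "tz": -20, "ax": 0, "ay": 0, "az": 0},
  {"gripper": 85, "tx": 0, "ty": 0, "tz": -25, "ax": 0, "ay": 0, "az": 0},
  {"gripper": 85, "tx": 0, "ty": 0, "tz": -25, "ax": 0, "ay": 0, "az": 0},
  {"gripper": 85, "tx": 0, "ty": 0, "tz": -25, "ax": 0, "ay": 0, "az": 0},
  {"gripper": 85, "tx": 0, "ty": 0, "tz": -25, "ax": 0, "ay": 0, "az": 0},
])

```text
t: 35.5
eef_pos: [0.5951, 0.3108, 0.196]
ee_rot: [0.973, -0.231, -0.0, -0.0]
ft_force: [1.0, -0.2, -0.2]
opening: 0.085
```

```bash
python3 go.py 400 200 250 -26.6
```

```text
t35.50 pos [595.1 310.8 196. ] yaw -26.8 | t [-124.4  186.7  -54. ] a [-0.02  0.04 -0.16] F [ 1.  -0.2 -0.2] open 85.0
```

Emit:
arm_command([
  {"gripper": 85, "tx": -10, "ty": 15, "tz": -10, "ax": 0, "ay": 0, "az": 0},
  {"gripper": 85, "tx": -20, "ty": 30, "tz": -10, "ax": 0, "ay": 0, "az": 0},
  {"gripper": 85, "tx": -20, "ty": 30, "tz": -10, "ax": 0, "ay": 0, "az": 0},
  {"gripper": 85, "tx": -20, "ty": 30, "tz": -10, "ax": 0, "ay": 0, "az": 0},
  {"gripper": 85, "tx": -20, "ty": 30, "tz": -10, "ax": 0, "ay": 0, "az": 0},
  {"gripper": 85, "tx": -15, "ty": 25, "tz": 0, "ax": 0, "ay": 0, "az": 0},
  {"gripper": 85, "tx": -8, "ty": 12, "tz": 0, "ax": 0, "ay": 0, "az": 0},
  {"gripper": 85, "tx": 0, "ty": 0, "tz": 0, "ax": 0, "ay": 0, "az": 0},
])

```text
t: 36.3
eef_pos: [0.413, 0.2058, 0.2618]
ee_rot: [0.973, -0.231, 0.009, -0.008]
ft_force: [-0.3, 1.4, 0.6]
opening: 0.0852
```

```bash
python3 - <<'E'
from m import *
ITEMS['box']=(.038,(.596,.311),.11,ITEMS['box'][3])
run(['box','tray'])
a=get_image('top');b=get_image('scene')
A=cv2.resize(a[140:250,195:475],(800,314),interpolation=2)
B=np.hstack([cv2.resize(b[v-35:v+35,u-35:u+35],(266,266),interpolation=2) for u,v in((230,127),(309,180),(371,290))])
B=cv2.resize(B,(800,266));cv2.imwrite('pics/o.png',np.vstack([A,B])[:,:,::-1])
E
```

```text
top box none
box   scene  x 598.2 y 313.8 size 32.8 62.9 longyaw 152.8
tray  top    x 573.3 y 337.5 size 97.0 103.5 longyaw 0.0
tray  scene  x 595.6 y 312.3 size 69.0 97.5 longyaw 153.8
```

View pics/o.png

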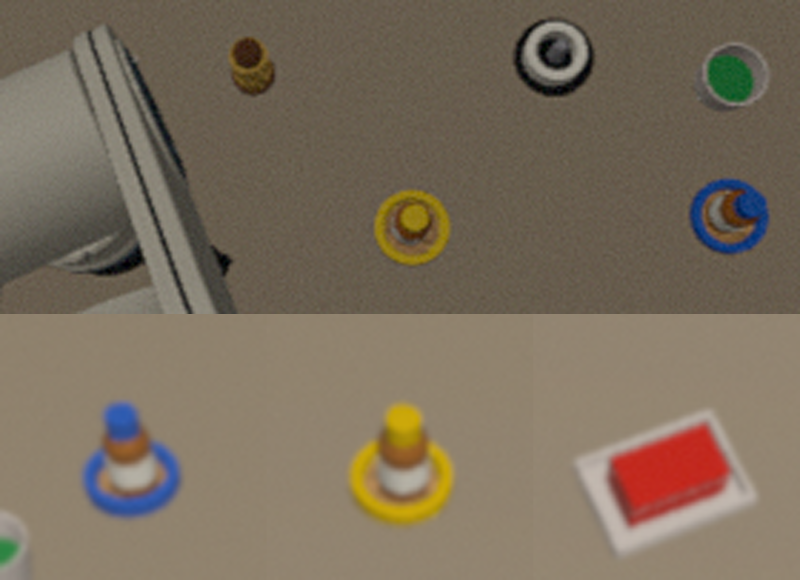

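All four items are in place: both bottles stand in their matching rings, the tape is on the post, and the box lies flat, lengthwise in the small tray. The spool and tub haven't moved.

```bash
python3 -c "from station import *;print(get_state()['t'],close_job())"
```

```text
the job is handed in; nothing more can be done
36.5 None
```

I finished the job and handed it in at 36.5 s of robot time. I placed the yellow bottle first, then the blue bottle, the tape roll and the crayon box. Each item was lowered until the wrist force showed contact (about 7–11 N) before I let go.

- **Bottles:** the last pictures from both cameras show each one upright in the ring of its cap's colour.
- **Tape:** it lies flat on the black base with the post through its hole.
- **Box:** it's right way up and flat in the 92 × 62 mm tray. Its angle is 152.8° against the tray's 153.8°, and its centre is about 3 mm from the tray's in the scene camera.
- **Spool and tub:** I didn't touch them, and they look unmoved.

**Checks that failed or disagreed:**
- The two cameras differed by about 3–6 mm in position, so I used the average.
- My first descent towards the yellow bottle drifted about 15 mm. I noticed before closing on it and corrected; the bottle did not appear to move.
- In the final top view the arm hid the tray, so only the scene camera confirmed the box.

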